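Turn the brownie display and book in the fresh stock

ROBOT

A 6-joint arm with a two-finger parallel gripper is mounted at the origin on the work surface. World frame = base frame: x ahead of the robot, y to its left, z up, the work surface at z = 0. Lengths are in m, angles in rad, forces in N, time in s.
With the tool pointing down it reaches from about 0.225 to 0.875 m from the base axis. Payload 3.4 kg.
Tool frame: the origin (TCP) lies at the very end of the fingers, on their centre line; the grasp point (between the pads) lies 19 mm behind it (grip_depth is the distance from the TCP to the grasp point, in m); x points along the fingers, z is the direction in which the jaws open and shut, and the axes are right-handed (so a half turn about x gives the same grasp; the last joint's range is limited). The gripper opens to 85 mm and grips with 20 to 120 N. Pads are 22 mm wide; open, the fingers measure 114 mm over their backs; the gripper's body (76 mm by 85 mm) begins 54 mm behind the grasp point. The pads swing forward as they close: fully open they stand 13 mm farther back than shut.
Start: joints at [1.189, 0.276, 1.505, -0, 1.361, -0.121], TCP at [0.148, 0.556, 0.231] pointing down, gripper open.
Joint ranges: [-2.89, 2.89], [-0.75, 2.08], [0.22, 2.7], [-1.18, 4.32], [0.11, 2.71], [-2.7, 2.7]. Speed limits (rad/s): [2.57, 2.57, 3.14, 3.14, 3.14, 3.14].

INTERFACE

Orientations are given as a unit quaternion [w, x, y, z].
In Python, from rig import get_state, get_image, sign_off, grip_depth gives the robot as it stands. The module is installed in compiled form; this text tells all that it offers.
- The arm moves only by the tool arm_command, never from a script. Its argument "series" is a list of rows, each an object with "dp": the shift along the tool's x, y, z scaled (see below), a list of three; "angular": the turn, a rotation vector about the tool's x, y, z scaled (see below), a list of three; "gripper": the finger opening in mm, from 0 to 85.4. A call has exactly 8 rows; each row shifts and turns the pose as measured when the row begins, along the tool's axes as they then stand; what a row does not reach is not made up. The controller multiplies each number of a shift by 0.12 m and each number of a turn by 90 degrees. A row lasts 1/8 s, in which the tool goes at most 62.5 mm and 10.7 degrees, less where a joint would pass 70% of its speed; a pose out of reach is approached as far as the arm can. A call with a number of a shift or a turn outside -1 to 1 is refused whole. A call with a gripper value outside its range is refused whole. The fingers move at their own pace and stop on an object; "grip_force" is the grip in N (left out, the last holds). Time passes only in rows, so rows that do not move let the fingers close, or fill a call up. It gives the time, the measured TCP pose, the force and the opening at its end, in the units of the state.
- get_state(): the state, without advancing time (a new reading comes with each control period).
- get_image(name): name is "scene" or "top" or "wrist"; returns a dict with "image" (384x512x3 uint8, blue, green, red), "depth" (384x512 float32, m along the optical axis (not along the pixel's ray), 0 where there is no reading), "mtx" (3x3 intrinsics, pixels), "view" (4x4, takes a point from world to camera coordinates); the wrist camera has in their place "mount" (4x4, takes a point from camera to tool coordinates, whose origin is the TCP and whose axes are the tool frame's). Camera axes: x right, y up, looking along -z (the intrinsics and any distortion apply to the point x, -y, -z); pixel columns grow to the right and rows downward; lengths in m; the calibration is good to about 2 mm. The wrist camera is an equidistant fisheye: a pixel r from the principal point sees the ray r / f radians off the axis. A picture is of the moment at which its call begins: read the wrist's pose just before it.
- sign_off(): hands the job in, once; it reports no verdict.
The state is a dict: "clock": time; "qpos": joint angles; "qd": joint speeds; "effort": joint torques, N m; "position": TCP position; "ee_rot": TCP orientation; "contact_force": force on the tool from outside, world axes, zero at the start; "moment": the same for the moment, N m; "width": finger opening in m.
Only numpy, scipy, OpenCV 4.12 (cv2) and the standard library are available. Lean on these libraries where they do the work, as an engineer would, in place of code of your own. Each camera call takes 0.05 s, during which the arm holds its last target. There are 200 camera calls.

TASK

The customers' side of the brownie display is sold out: lift the insert with its older brownies clear of the case, turn it half round and seat it fully home again, so that the stocked row faces the customers and the bare row faces you. Then put each fresh brownie from the board upright in its own cell of the bare row, and once all are in, pick up the hand scanner, point it squarely at the middle of the barcode from about 10 cm and hold it steady for two seconds. Finally lay the scanner back flat on the middle of its mat; the older brownies stay in their row, and nothing else on the counter is to be moved.

Things in the scene. Friction and masses are not known exactly. Their poses are not given: they have to be found in the camera images.
- case: low open-topped light wooden display case, fixed to the counter, 169 (its x) x 241 (its y) mm outside, walls 8 mm thick and 20 mm high; inside 153 x 225 mm, floor 6 mm above the counter. Origin: centre of its underside; its +x points away from the robot to the customers' side.
- insert_handle (a point): grip point of the case's plywood insert (148 x 220 mm, 2.5 mm play all round, its bottom 5 mm slimmer; 300 g): on the square post in its middle, 24 x 24 mm, top 78 mm and this point 66 mm above the insert's underside; 72 mm above the case's origin when seated. Brownies in it reach 39 mm above the underside. Axes: z up, +x to the row that starts bare, y along the rows.
- bare_row (a point): floor of the middle cell of the insert's row that starts bare, on the customers' side; 42 mm along insert +x from its middle, 5 mm above its underside. Moves with the insert, same axes. The row has 3 cells, middles here and 66 mm either way along y, each 63 (y) x 65 (x) mm; dividers rise 7 mm above the floor, rims 8 mm.
- stocked_row (a point): the same for the row that holds the older brownies at the start, 42 mm the other way.
- old1_mid (a point): one older brownie in a hard clear pack, a dark block 50 (its x) x 36 (its y) x 34 mm high with a paper band round its middle, 70 g; stands loose in one of the stocked cells and rides along with the insert. This point is its centre, 17 mm above its underside. Absent in some runs.
- old2_mid (a point): one older brownie in a hard clear pack, a dark block 50 (its x) x 36 (its y) x 34 mm high with a paper band round its middle, 70 g; stands loose in one of the stocked cells and rides along with the insert. This point is its centre, 17 mm above its underside. Absent in some runs.
- old3_mid (a point): one older brownie in a hard clear pack, a dark block 50 (its x) x 36 (its y) x 34 mm high with a paper band round its middle, 70 g; stands loose in one of the stocked cells and rides along with the insert. This point is its centre, 17 mm above its underside. Absent in some runs.
- fresh1_mid (a point): one fresh brownie in a hard clear pack, a dark block 50 (its x) x 36 (its y) x 34 mm high with a paper band round its middle, 70 g; starts on the wooden board to the robot's left. This point is its centre, 17 mm above its underside. Absent in some runs.
- fresh2_mid (a point): one fresh brownie in a hard clear pack, a dark block 50 (its x) x 36 (its y) x 34 mm high with a paper band round its middle, 70 g; starts on the wooden board to the robot's left. This point is its centre, 17 mm above its underside. Absent in some runs.
- fresh3_mid (a point): one fresh brownie in a hard clear pack, a dark block 50 (its x) x 36 (its y) x 34 mm high with a paper band round its middle, 70 g; starts on the wooden board to the robot's left. This point is its centre, 17 mm above its underside. Absent in some runs.
- board: flat wooden board, fixed, 280 (x) x 150 (y) x 8 mm high, that the fresh brownies stand on. Origin: centre of its underside.
- scanner_grip (a point): middle of the level bar (125 x 30 x 24 mm high, along x) of the grey hand scanner, 160 g, 44 mm above its underside: grip it here across the 30 mm. It lies like a telephone handset, on the mat at the start: black head, bent down 45 degrees, at the +x end, heel at the other, 60 mm wide feet under both; z is up.
- scanner_window (a point): middle of the scanner's window on the face of its head, 81 mm ahead of (scanner +x) and 28 mm below scanner_grip. Its own +x axis is the line of sight: forward and 45 degrees downward when the scanner is level.
- scanner: the scanner as a whole; origin at the middle of its underside, 5 mm behind and 44 mm below scanner_grip.
- mat: black rubber mat, fixed, 200 x 130 x 3 mm thick, the scanner's place, to the robot's right. Origin: centre of its underside.
- barcode (a point): centre of the barcode on a small fixed white stand, 90 mm wide, 60 mm high, whose face slopes back 45 degrees, facing up and towards the robot. This point's +x axis points into the face (forward and 45 degrees down), so a scanner that looks at it squarely has the same +x axis.
- sweet_jar: jar of sweets, 76 mm across, 120 mm tall; bystander, leave alone. Origin under its middle.
- tin: tin, 70 mm across, 80 mm tall; bystander, leave alone. Origin under its middle.
- spatula: spatula lying flat; bystander, leave alone. Origin under its middle.
- mug: white mug, 76 mm across, 85 mm tall; bystander, leave alone. Origin under its middle.
- carton: closed carton 90 x 140 x 50 mm; bystander, leave alone. Origin under its middle.
- tape_roll: roll of tape, 84 mm across, 25 mm high; bystander, leave alone. Origin under its middle.
There are look-alikes about, which are no part of the job. Leave any turquoise look-alike of the part that bears fresh3_mid alone.

How it is judged:
By the outcome, as a careful person would: the job done as asked, in the order asked, and still so for the second after the job is handed in, with the robot touching nothing.
Of old1, old2, old3 only 2 to 3 are there at a start; the rules pass over those that are not, and their reading is None.
Of fresh1, fresh2, fresh3 only 2 to 3 are there at a start; the rules pass over those that are not, and their reading is None.
At some moment in a run one of fresh1, fresh2, fresh3, scanner may be knocked a few centimetres aside while the robot is not near it.
It also fails if it takes over 210 s, if anything falls off the work surface, if the arm or the gripper's body presses on something with over 40 N, if the wrist force passes 120 N, or if a joint passes its speed limit or range.

## Working session

There is one attempt and no reset: what is moved stays moved. The work goes in short steps, Python scripts to look and compute and a tool call to move; the robot and the scene stay as the last step left them, time stands still between calls to the robot, and variables do not carry over. Pictures are saved under pics/ and viewed, about 12 in all and at most 16, crops included, and the job is handed in when it is done.

Besides the shell and the picture viewer there is one more tool, called after "Call:" by a JSON object that holds its "op" and its "data". arm_command: Moves the arm, as the interface text tells. Its arguments: {"type":"object","properties":{"series":{"type":"array","items":{"type":"object","properties":{"dp":{"type":"array","items":{"type":"number"}},"angular":{"type":"array","items":{"type":"number"}},"gripper":{"type":"number"}}}},"grip_force":{"type":"number"}},"required":["series"]}

```bash
mkdir -p pics; cat > h.py <<'E'
import numpy as np, cv2
from rig import get_state, get_image, sign_off, grip_depth
from scipy.spatial.transform import Rotation as R
def grab(n):
    s=get_state(); d=get_image(n); d['s']=s
    if n=='wrist':
        q=s['ee_rot']; T=np.eye(4); T[:3,:3]=R.from_quat([q[1],q[2],q[3],q[0]]).as_matrix(); T[:3,3]=s['position']
        d['c2w']=T@d['mount']
    else: d['c2w']=np.linalg.inv(d['view'])
    d['n']=n; return d
def ray(d,u,v):
    K=d['mtx']; x=(np.asarray(u,float)-K[0,2])/K[0,0]; y=(np.asarray(v,float)-K[1,2])/K[1,1]
    if d['n']=='wrist':
        r=np.hypot(x,y)+1e-12; k=np.sin(r)/r; c=np.stack([x*k,-y*k,-np.cos(r)],-1)
    else: c=np.stack([x,-y,-np.ones_like(x)],-1)
    return d['c2w'][:3,3], c@d['c2w'][:3,:3].T
def onplane(d,u,v,z):
    o,r=ray(d,u,v); return o+r*((z-o[2])/r[...,2])[...,None]
def cloud(d):
    v,u=np.mgrid[:384,:512]; o,r=ray(d,u,v)
    ax=-d['c2w'][:3,2]; p=o+r*(d['depth']/(r@ax))[...,None]
    p[d['depth']<=0]=np.nan; return p
def proj(d,P):
    c=(np.linalg.inv(d['c2w'])@np.append(P,1))[:3]; x,y,z=c[0],-c[1],-c[2]
    if d['n']=='wrist':
        t=np.arctan2(np.hypot(x,y),z); k=t/(np.hypot(x,y)+1e-12); x,y=x*k,y*k
    else: x,y=x/z,y/z
    K=d['mtx']; return K[0,0]*x+K[0,2],K[1,1]*y+K[1,2]
E
python3 - <<'E'
from h import *
print(get_state(),grip_depth)
for n in ['scene','top','wrist']:
    d=grab(n); np.savez(''+n+'0.npz',**{k:v for k,v in d.items() if k!='s'})
    print(n,d['c2w'].round(3).tolist(),d['mtx'].tolist(), [k for k in d])
    cv2.imwrite('pics/%s0.png'%n,cv2.resize(d['image'],(800,600)) if n!='wrist' else d['image'])
    if n=='top':
        p=cloud(d); print(np.nanmin(p,(0,1)),np.nanmax(p,(0,1)))
E
```

```text
{'clock': 0.0, 'qpos': array([ 1.18899196e+00,  2.76615145e-01,  1.50614662e+00, -2.17220860e-06,
        1.36069416e+00, -1.21013219e-01]), 'qd': array([ 0.00013108,  0.00045889, -0.00014763,  0.00035116, -0.00093936,
        0.00019649]), 'effort': array([-8.01943988e-04, -4.16782379e+01, -2.45799047e+01, -1.31824663e-04,
        1.16068256e-02,  2.32624109e-05]), 'position': array([0.14807464, 0.55505653, 0.23042285]), 'ee_rot': array([ 0.56020144, -0.43107796,  0.56133478,  0.43040608]), 'contact_force': array([-0.57705682,  1.3743379 , -0.6548289 ]), 'moment': array([0.0193642 , 0.01158413, 0.00562053]), 'width': 0.08545100866824672} 0.0187
scene [[-0.613, -0.64, 0.463, 1.304], [0.79, -0.498, 0.357, 0.503], [0.002, 0.584, 0.811, 1.29], [0.0, 0.0, 0.0, 1.0]] [[452.1272745427894, 0.0, 257.0581835772148], [0.0, 452.1272745427894, 195.134327317604], [0.0, 0.0, 1.0]] ['image', 'depth', 'mtx', 'view', 's', 'c2w', 'n']
top [[0.025, 0.995, -0.1, 0.494], [-0.999, 0.023, -0.028, -0.028], [-0.026, 0.101, 0.995, 1.264], [0.0, 0.0, 0.0, 1.0]] [[372.1433757604236, 0.0, 255.34179222565845], [0.0, 372.1433757604236, 195.51855200572874], [0.0, 0.0, 1.0]] ['image', 'depth', 'mtx', 'view', 's', 'c2w', 'n']
[-0.109911   -1.39173621 -0.77626353] [1.81872031 1.55951977 0.45561384]
wrist [[0.256, -0.932, -0.255, 0.084], [0.967, 0.246, 0.07, 0.573], [-0.002, -0.265, 0.964, 0.373], [0.0, 0.0, 0.0, 1.0]] [[297.3186396354542, 0.0, 252.401139844025], [0.0, 297.3186396354542, 189.12248694173883], [0.0, 0.0, 1.0]] ['image', 'depth', 'mtx', 'mount', 's', 'c2w', 'n']
```

View pics/top0.png

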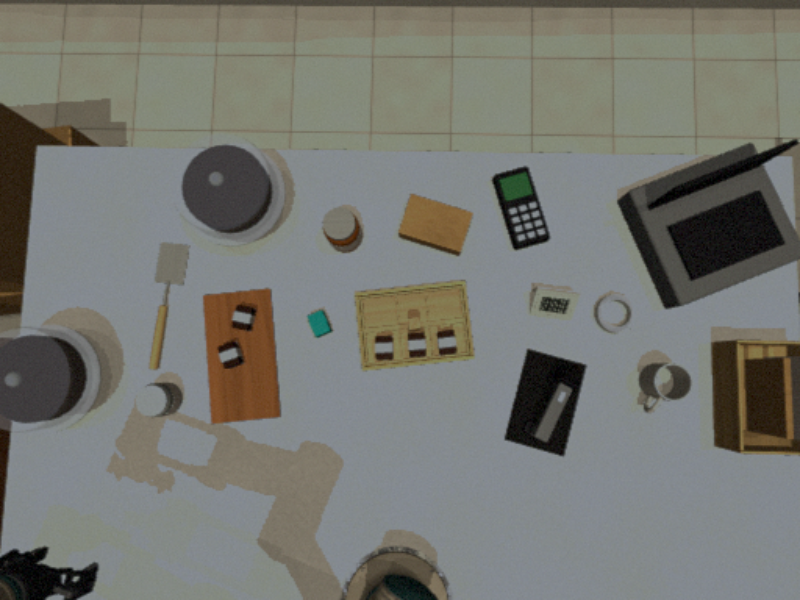

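View pics/scene0.png

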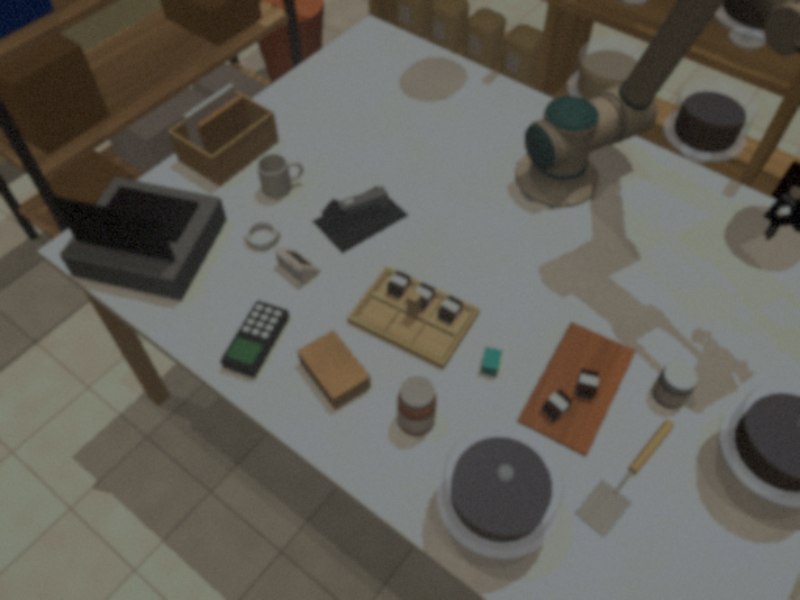

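```bash
python3 - <<'E'
from h import *
d=dict(np.load('top0.npz')); d['n']='top'
p=cloud(d); im=d['image']
bg=p[(p[...,2]>-.02)&(p[...,2]<.01)]; print('table z med',np.median(bg[:,2]))
def rect(name,m,z=None):
    m=m.astype(np.uint8); n,l,st,c=cv2.connectedComponentsWithStats(m)
    for i in range(1,n):
        if st[i,4]<12: continue
        v,u=np.nonzero(l==i); zz=np.nanmedian(p[v,u,2]); q=onplane(d,u,v,z if z else zz)[:,:2]
        r=cv2.minAreaRect((q*1000).astype(np.float32)); print(name,'px',c[i].round(1),'n',st[i,4],'zmed %.3f'%zz,'mean',q.mean(0).round(4),'rect',np.round(r[0],1),np.round(r[1],1),round(r[2],1))
hsv=cv2.cvtColor(im,cv2.COLOR_BGR2HSV)
def roi(x0,y0,x1,y1):
    m=np.zeros((384,512),bool); m[int(y0*.64):int(y1*.64),int(x0*.64):int(x1*.64)]=1; return m
z=p[...,2]
for nm,(u,v) in dict(case=(362,300),insert=(380,320),table=(300,450),brown=(384,336),band=(384,347),mat=(520,430),scan=(553,415),head=(566,392),board=(240,400)).items():
    print(nm,im[int(v*.64),int(u*.64)],hsv[int(v*.64),int(u*.64)],p[int(v*.64),int(u*.64)].round(3))
C=roi(345,270,485,380)
rect('case>8mm',C&(z>.010)); rect('post',C&(z>.062)); rect('brown',C&(z>.03)&(z<.06))
B=roi(195,280,290,430)
rect('boardall',B&(hsv[...,1]>120)); rect('fresh',B&(z>.025))
S=roi(495,340,600,465)
rect('mat',S&(im.max(2)<60)); rect('scan',S&(z>.045)); rect('scan20',S&(z>.015))
rect('bar',roi(525,275,585,325)&(z>.012))
rect('turq',roi(300,300,340,345)&(z>.012))
E
```

```text
table z med 0.0006611230044297756
case [ 71 108 121] [ 22 105 121] [0.63  0.09  0.022]
insert [ 74 115 131] [ 22 111 131] [0.591 0.049 0.011]
table [102 116 124] [ 19  45 124] [0.306 0.212 0.001]
brown [19 32 47] [ 14 152  47] [0.553 0.04  0.039]
band [138 138 132] [ 90  11 138] [0.53  0.039 0.044]
mat [19 19 17] [90 27 19] [ 0.363 -0.252  0.005]
scan [85 88 90] [18 14 90] [ 0.402 -0.308  0.061]
head [81 84 86] [18 15 86] [ 0.449 -0.337  0.059]
board [ 39  67 111] [ 12 165 111] [0.409 0.348 0.007]
case>8mm px [265.  208.4] n 3032 zmed 0.018 mean [ 0.5776 -0.0252] rect [579.3 -24.2] [169.2 241.3] 7.6
post px [264.7 206.4] n 60 zmed 0.085 mean [ 0.5792 -0.0245] rect [579.  -23.7] [22.3 22.2] 1.3
brown px [285.7 218.7] n 173 zmed 0.046 mean [ 0.5435 -0.0935] rect [543.5 -93.5] [49.6 36.8] 8.0
brown px [266.5 220.2] n 169 zmed 0.045 mean [ 0.5371 -0.0311] rect [536.1 -31.2] [48.9 35.9] 1.4
brown px [245.5 222. ] n 172 zmed 0.046 mean [0.5295 0.0373] rect [529.6  37.4] [45.7 36.1] 1.5
boardall px [154.2 228.6] n 3278 zmed 0.008 mean [0.5013 0.3479] rect [505.7 349.1] [276.7 147.3] 7.3
fresh px [155.2 202.8] n 181 zmed 0.041 mean [0.5857 0.3394] rect [585.8 339.4] [41.6 49.4] 80.1
fresh px [146.7 226.9] n 191 zmed 0.042 mean [0.5057 0.363 ] rect [505.4 363. ] [51.7 42.8] 18.3
mat px [347.6 256. ] n 1967 zmed 0.004 mean [ 0.4267 -0.3035] rect [ 423.7 -306.5] [127.6 197.2] 76.0
scan px [356.1 257.6] n 554 zmed 0.059 mean [ 0.4252 -0.3184] rect [ 421.2 -316.8] [ 47.5 153.6] 63.7
scan20 px [355.8 256.5] n 666 zmed 0.058 mean [ 0.4284 -0.3176] rect [ 426.6 -313. ] [ 57.4 160.6] 62.3
bar px [354.6 193.2] n 489 zmed 0.039 mean [ 0.6332 -0.3186] rect [ 632.5 -318.8] [96.7 60. ] 83.1
turq px [204.  206.8] n 176 zmed 0.034 mean [0.577  0.1774] rect [577.2 177.8] [51.7 38.3] 25.3
```

```bash
cat >> h.py <<'E'
def plan(P,jaw,n=8,full=False):
    """rows to bring TCP to P pointing down with jaw yaw (deg; mod 180 unless full); prints dp, angular per row"""
    s=get_state(); q=s['ee_rot']; M=R.from_quat([q[1],q[2],q[3],q[0]]).as_matrix()
    j=np.deg2rad(jaw); c=[]
    for k in ([0] if full else [0,np.pi]):
        a=j+k; z=np.array([np.cos(a),np.sin(a),0]); x=np.array([0,0,-1.]); c.append(np.stack([x,np.cross(z,x),z],1))
    T=min(c,key=lambda T:R.from_matrix(M.T@T).magnitude())
    rv=R.from_matrix(M.T@T).as_rotvec(); dP=np.array(P)-s['position']
    print('pos',s['position'].round(4),'jawyaw %.1f'%np.degrees(np.arctan2(M[1,2],M[0,2])),'q',s['qpos'].round(2),'F',s['contact_force'].round(1),'w %.4f'%s['width'],'t %.2f'%s['clock'])
    print('dist',np.linalg.norm(dP).round(4),'turn deg',np.degrees(rv).round(2))
    for i in range(n):
        Mi=M@R.from_rotvec(rv*i/n).as_matrix()
        print((Mi.T@dP/n/.12).round(3).tolist(),(rv/n/(np.pi/2)).round(3).tolist())
E
python3 -c "
from h import *
plan([.52,-.02,.26],96.5,16)"
```

```text
pos [0.1481 0.5552 0.2306] jawyaw 75.1 q [ 1.19  0.28  1.51 -0.    1.36 -0.12] F [ 1.   0.4 -0.4] w 0.0849 t 0.15
dist 0.6856 turn deg [-2.144e+01 -8.000e-02 -2.000e-02]
[-0.015, -0.264, -0.24] [-0.015, -0.0, -0.0]
[-0.015, -0.259, -0.246] [-0.015, -0.0, -0.0]
[-0.015, -0.253, -0.252] [-0.015, -0.0, -0.0]
[-0.015, -0.247, -0.257] [-0.015, -0.0, -0.0]
[-0.015, -0.241, -0.263] [-0.015, -0.0, -0.0]
[-0.015, -0.235, -0.269] [-0.015, -0.0, -0.0]
[-0.015, -0.228, -0.274] [-0.015, -0.0, -0.0]
[-0.015, -0.222, -0.279] [-0.015, -0.0, -0.0]
[-0.015, -0.215, -0.285] [-0.015, -0.0, -0.0]
[-0.015, -0.208, -0.289] [-0.015, -0.0, -0.0]
[-0.015, -0.202, -0.294] [-0.015, -0.0, -0.0]
[-0.015, -0.195, -0.299] [-0.015, -0.0, -0.0]
[-0.015, -0.188, -0.303] [-0.015, -0.0, -0.0]
[-0.015, -0.181, -0.308] [-0.015, -0.0, -0.0]
[-0.015, -0.173, -0.312] [-0.015, -0.0, -0.0]
[-0.015, -0.166, -0.316] [-0.015, -0.0, -0.0]
```

Call:
{"op": "arm_command", "data": {"series": [{"dp": [-0.015, -0.264, -0.24], "angular": [-0.015, 0, 0], "gripper": 85}, {"dp": [-0.03, -0.51, -0.51], "angular": [-0.03, 0, 0], "gripper": 85}, {"dp": [-0.03, -0.49, -0.53], "angular": [-0.03, 0, 0], "gripper": 85}, {"dp": [-0.03, -0.47, -0.54], "angular": [-0.03, 0, 0], "gripper": 85}, {"dp": [-0.03, -0.44, -0.56], "angular": [-0.03, 0, 0], "gripper": 85}, {"dp": [-0.03, -0.42, -0.58], "angular": [-0.03, 0, 0], "gripper": 85}, {"dp": [-0.03, -0.39, -0.6], "angular": [-0.03, 0, 0], "gripper": 85}, {"dp": [-0.03, -0.36, -0.61], "angular": [-0.03, 0, 0], "gripper": 85}]}}

```text
clock: 1.15
position: [0.4109, 0.1514, 0.2499]
ee_rot: [-0.471, 0.528, -0.471, -0.527]
contact_force: [1.1, 0.9, 0.4]
width: 0.0855
```

```bash
python3 -c "
from h import *
plan([.52,-.02,.26],96.5,8)"
```

```text
pos [0.4109 0.1514 0.2499] jawyaw 96.5 q [ 0.2   0.05  1.74 -0.    1.35 -1.49] F [1.1 0.9 0.4] w 0.0855 t 1.15
dist 0.2034 turn deg [ 0.04 -0.07  0.06]
[-0.01, -0.093, -0.19] [0.0, -0.0, 0.0]
[-0.01, -0.093, -0.19] [0.0, -0.0, 0.0]
[-0.01, -0.093, -0.19] [0.0, -0.0, 0.0]
[-0.01, -0.093, -0.19] [0.0, -0.0, 0.0]
[-0.01, -0.093, -0.19] [0.0, -0.0, 0.0]
[-0.01, -0.093, -0.19] [0.0, -0.0, 0.0]
[-0.01, -0.093, -0.19] [0.0, -0.0, 0.0]
[-0.01, -0.093, -0.19] [0.0, -0.0, 0.0]
```

Call:
{"op": "arm_command", "data": {"series": [{"dp": [-0.015, -0.15, -0.3], "angular": [0, 0, 0], "gripper": 85}, {"dp": [-0.015, -0.15, -0.3], "angular": [0, 0, 0], "gripper": 85}, {"dp": [-0.015, -0.15, -0.3], "angular": [0, 0, 0], "gripper": 85}, {"dp": [-0.015, -0.15, -0.3], "angular": [0, 0, 0], "gripper": 85}, {"dp": [-0.015, -0.15, -0.3], "angular": [0, 0, 0], "gripper": 85}, {"dp": [0, -0.05, -0.1], "angular": [0, 0, 0], "gripper": 85}, {"dp": [0, 0, 0], "angular": [0, 0, 0], "gripper": 85}, {"dp": [0, 0, 0], "angular": [0, 0, 0], "gripper": 85}]}}

```text
clock: 2.15
position: [0.5306, -0.0377, 0.2575]
ee_rot: [0.472, -0.525, 0.473, 0.527]
contact_force: [0.0, -0.8, 0.7]
width: 0.0849
```

```bash
python3 - <<'E'
from h import *
plan([.579,-.024,.2],96.5,8)
d=grab('wrist'); cv2.imwrite('pics/w1.png',d['image'])
print(d['c2w'].round(3).tolist())
p=cloud(d); z=p[...,2]; print(np.nanpercentile(z,[1,10,50,90,99]))
for nm,P in dict(case=[.579,-.024,.02],bar=[.633,-.319,.03]).items(): print(nm,proj(d,P))
m=(z>.062)&(z<.1)&(abs(p[...,0]-.579)<.05)&(abs(p[...,1]+.024)<.05)
v,u=np.nonzero(m); q=onplane(d,u,v,.084); print('post',len(u),q.mean(0), cv2.minAreaRect((q[:,:2]*1000).astype(np.float32)))
m=(z>.015)&(z<.03)&(abs(p[...,0]-.579)<.13)&(abs(p[...,1]+.024)<.16)
v,u=np.nonzero(m); q=onplane(d,u,v,.02); print('case',len(u), cv2.minAreaRect((q[:,:2]*1000).astype(np.float32)))
E
```

```text
pos [ 0.5306 -0.0377  0.2575] jawyaw 96.1 q [-0.2   0.2   1.55  0.    1.4  -1.88] F [ 0.  -0.8  0.7] w 0.0849 t 2.15
dist 0.0764 turn deg [-0.37  0.08 -0.13]
[0.06, -0.052, 0.009] [-0.001, 0.0, -0.0]
[0.06, -0.052, 0.009] [-0.001, 0.0, -0.0]
[0.06, -0.052, 0.009] [-0.001, 0.0, -0.0]
[0.06, -0.052, 0.009] [-0.001, 0.0, -0.0]
[0.06, -0.052, 0.009] [-0.001, 0.0, -0.0]
[0.06, -0.052, 0.009] [-0.001, 0.0, -0.0]
[0.06, -0.052, 0.008] [-0.001, 0.0, -0.0]
[0.06, -0.052, 0.008] [-0.001, 0.0, -0.0]
[[-0.108, -0.959, -0.261, 0.465], [0.994, -0.104, -0.029, -0.044], [0.001, -0.263, 0.965, 0.4], [0.0, 0.0, 0.0, 1.0]]
[-0.00210582 -0.00096586  0.00110694  0.344293    0.36053617]
case (np.float64(257.9376047442279), np.float64(198.13304498786766))
bar (np.float64(62.86607732700358), np.float64(212.2934993201781))
post 497 [ 0.57556404 -0.02336352  0.084     ] ((575.931640625, -23.0936336517334), (28.779361724853516, 22.865087509155273), 6.191796779632568)
case 6912 ((579.1517944335938, -22.946304321289062), (170.2345733642578, 241.20213317871094), 7.567561626434326)
```

View pics/w1.png

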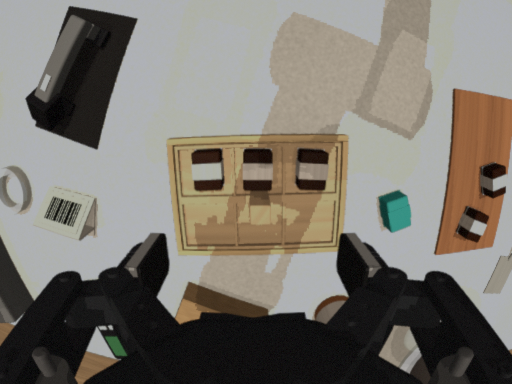

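```bash
python3 -c "
from h import *
plan([.579,-.0235,.12],97.5,5)"
```

```text
pos [ 0.5306 -0.0376  0.2575] jawyaw 96.1 q [-0.2   0.2   1.55  0.    1.4  -1.88] F [-0.8 -0.2  0.8] w 0.0849 t 2.20
dist 0.1465 turn deg [-1.35  0.08 -0.13]
[0.229, -0.083, 0.014] [-0.003, 0.0, -0.0]
[0.229, -0.083, 0.014] [-0.003, 0.0, -0.0]
[0.229, -0.083, 0.014] [-0.003, 0.0, -0.0]
[0.229, -0.083, 0.013] [-0.003, 0.0, -0.0]
[0.229, -0.083, 0.013] [-0.003, 0.0, -0.0]
```

Call:
{"op": "arm_command", "data": {"series": [{"dp": [0.23, -0.083, 0.014], "angular": [-0.003, 0, 0], "gripper": 60}, {"dp": [0.23, -0.083, 0.014], "angular": [-0.003, 0, 0], "gripper": 60}, {"dp": [0.23, -0.083, 0.014], "angular": [-0.003, 0, 0], "gripper": 60}, {"dp": [0.23, -0.083, 0.014], "angular": [-0.003, 0, 0], "gripper": 60}, {"dp": [0.23, -0.083, 0.014], "angular": [-0.003, 0, 0], "gripper": 60}, {"dp": [0, 0, 0], "angular": [0, 0, 0], "gripper": 60}, {"dp": [0, 0, 0], "angular": [0, 0, 0], "gripper": 60}, {"dp": [0, 0, 0], "angular": [0, 0, 0], "gripper": 60}]}}

```text
clock: 3.2
position: [0.5772, -0.0143, 0.1212]
ee_rot: [-0.465, 0.535, -0.462, -0.534]
contact_force: [0.1, 0.7, 0.2]
width: 0.0597
```

```bash
python3 - <<'E'
from h import *
plan([.579,-.0235,.055],97.5,5)
d=grab('wrist'); cv2.imwrite('pics/w2.png',d['image'])
p=cloud(d); z=p[...,2]
m=(z>.079)&(z<.1)&(abs(p[...,0]-.579)<.03)&(abs(p[...,1]+.024)<.03)
v,u=np.nonzero(m); q=onplane(d,u,v,.084); print('post',len(u),q.mean(0), cv2.minAreaRect((q[:,:2]*1000).astype(np.float32)),np.median(z[m]))
E
```

```text
pos [ 0.5772 -0.0143  0.1212] jawyaw 98.1 q [-0.15  0.36  1.67  0.    1.11 -1.86] F [0.1 0.7 0.2] w 0.0597 t 3.20
dist 0.0668 turn deg [0.62 0.09 0.19]
[0.11, -0.0, -0.016] [0.001, 0.0, 0.0]
[0.11, -0.001, -0.016] [0.001, 0.0, 0.0]
[0.11, -0.001, -0.016] [0.001, 0.0, 0.0]
[0.11, -0.001, -0.016] [0.001, 0.0, 0.0]
[0.11, -0.001, -0.016] [0.001, 0.0, 0.0]
post 1285 [ 0.57832429 -0.02281413  0.084     ] ((578.4371337890625, -22.970022201538086), (24.137313842773438, 23.665464401245117), 8.280206680297852) 0.08362867083499506
```

Call:
{"op": "arm_command", "data": {"series": [{"dp": [0.11, 0, -0.014], "angular": [0, 0, 0], "gripper": 60}, {"dp": [0.11, 0, -0.014], "angular": [0, 0, 0], "gripper": 60}, {"dp": [0.11, 0, -0.014], "angular": [0, 0, 0], "gripper": 60}, {"dp": [0.11, 0, -0.014], "angular": [0, 0, 0], "gripper": 60}, {"dp": [0.11, 0, -0.014], "angular": [0, 0, 0], "gripper": 60}, {"dp": [0, 0, 0], "angular": [0, 0, 0], "gripper": 60}, {"dp": [0, 0, 0], "angular": [0, 0, 0], "gripper": 60}, {"dp": [0, 0, 0], "angular": [0, 0, 0], "gripper": 40}]}}

```text
clock: 4.25
position: [0.5789, -0.0238, 0.0511]
ee_rot: [-0.465, 0.535, -0.462, -0.533]
contact_force: [0.5, 0.6, 0.6]
width: 0.0431
```

```bash
python3 -c "
from h import *
plan([.5784,-.023,.054],98,5)"
```

```text
pos [ 0.5789 -0.0238  0.0511] jawyaw 98.1 q [-0.16  0.43  1.75  0.    0.95 -1.88] F [0.5 0.6 0.6] w 0.0431 t 4.25
dist 0.003 turn deg [0.06 0.07 0.25]
[-0.005, 0.001, 0.001] [0.0, 0.0, 0.001]
[-0.005, 0.001, 0.001] [0.0, 0.0, 0.001]
[-0.005, 0.001, 0.001] [0.0, 0.0, 0.001]
[-0.005, 0.001, 0.001] [0.0, 0.0, 0.001]
[-0.005, 0.001, 0.001] [0.0, 0.0, 0.001]
```

Call:
{"op": "arm_command", "data": {"series": [{"dp": [-0.02, 0, 0], "angular": [0, 0, 0], "gripper": 30}, {"dp": [0, 0, 0], "angular": [0, 0, 0], "gripper": 10}, {"dp": [0, 0, 0], "angular": [0, 0, 0], "gripper": 10}, {"dp": [0, 0, 0], "angular": [0, 0, 0], "gripper": 10}, {"dp": [0, 0, 0], "angular": [0, 0, 0], "gripper": 10}, {"dp": [0, 0, 0], "angular": [0, 0, 0], "gripper": 10}, {"dp": [-0.05, 0, 0], "angular": [0, 0, 0], "gripper": 10}, {"dp": [-0.1, 0, 0], "angular": [0, 0, 0], "gripper": 10}], "grip_force": 90}}

```text
clock: 5.25
position: [0.5771, -0.0234, 0.0713]
ee_rot: [0.464, -0.533, 0.463, 0.534]
contact_force: [-0.0, -0.5, -5.0]
width: 0.0229
```

Call:
{"op": "arm_command", "data": {"series": [{"dp": [-0.1, 0, 0], "angular": [0, 0, 0], "gripper": 10}, {"dp": [-0.1, 0, 0], "angular": [0, 0, 0], "gripper": 10}, {"dp": [-0.1, 0, 0], "angular": [0, 0, 0], "gripper": 10}, {"dp": [-0.1, 0, 0], "angular": [0, 0, 0], "gripper": 10}, {"dp": [-0.1, 0, 0], "angular": [0, 0, 0], "gripper": 10}, {"dp": [-0.1, 0, 0], "angular": [0, 0, 0], "gripper": 10}, {"dp": [-0.05, 0, 0], "angular": [0, 0, 0], "gripper": 10}, {"dp": [0, 0, 0], "angular": [0, 0, 0], "gripper": 10}]}}

```text
clock: 6.25
position: [0.5775, -0.0236, 0.1566]
ee_rot: [-0.465, 0.534, -0.462, -0.533]
contact_force: [-0.3, 0.4, -5.4]
width: 0.0227
```

```bash
python3 - <<'E'
from h import *
plan([.579,-.0235,.13],-82.4,24,True)
d=grab('wrist'); cv2.imwrite('pics/w3.png',d['image'])
E
```

```text
pos [ 0.5775 -0.0236  0.1566] jawyaw 98.1 q [-0.16  0.33  1.62  0.    1.19 -1.88] F [-0.3  0.4 -5.4] w 0.0227 t 6.25
dist 0.0266 turn deg [-1.7953e+02 -3.5000e-01  1.3000e-01]
[0.009, -0.0, -0.0] [-0.083, -0.0, 0.0]
[0.009, -0.0, -0.0] [-0.083, -0.0, 0.0]
[0.009, -0.0, -0.0] [-0.083, -0.0, 0.0]
[0.009, -0.0, -0.0] [-0.083, -0.0, 0.0]
[0.009, -0.0, -0.0] [-0.083, -0.0, 0.0]
[0.009, -0.0, -0.0] [-0.083, -0.0, 0.0]
[0.009, -0.0, -0.0] [-0.083, -0.0, 0.0]
[0.009, -0.0, -0.0] [-0.083, -0.0, 0.0]
[0.009, -0.0, -0.0] [-0.083, -0.0, 0.0]
[0.009, -0.0, -0.0] [-0.083, -0.0, 0.0]
[0.009, -0.0, -0.0] [-0.083, -0.0, 0.0]
[0.009, -0.0, -0.0] [-0.083, -0.0, 0.0]
[0.009, 0.0, -0.0] [-0.083, -0.0, 0.0]
[0.009, 0.0, -0.0] [-0.083, -0.0, 0.0]
[0.009, 0.0, -0.0] [-0.083, -0.0, 0.0]
[0.009, 0.0, -0.0] [-0.083, -0.0, 0.0]
[0.009, 0.0, -0.0] [-0.083, -0.0, 0.0]
[0.009, 0.0, -0.0] [-0.083, -0.0, 0.0]
[0.009, 0.0, -0.0] [-0.083, -0.0, 0.0]
[0.009, 0.0, -0.0] [-0.083, -0.0, 0.0]
[0.009, 0.0, -0.0] [-0.083, -0.0, 0.0]
[0.009, 0.0, -0.0] [-0.083, -0.0, 0.0]
[0.009, 0.001, -0.0] [-0.083, -0.0, 0.0]
[0.009, 0.001, -0.0] [-0.083, -0.0, 0.0]
```

View pics/w3.png

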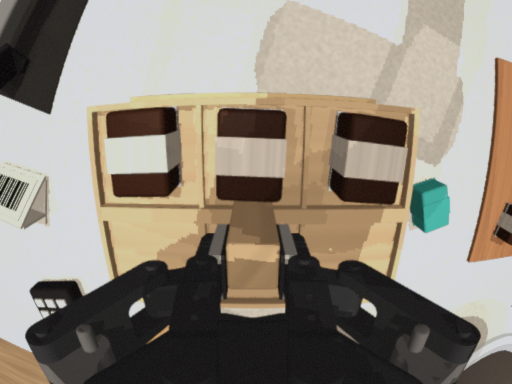

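Call:
{"op": "arm_command", "data": {"series": [{"dp": [0, 0, 0], "angular": [0.03, 0, 0], "gripper": 10}, {"dp": [0, 0, 0], "angular": [0.06, 0, 0], "gripper": 10}, {"dp": [0, 0, 0], "angular": [0.08, 0, 0], "gripper": 10}, {"dp": [0, 0, 0], "angular": [0.08, 0, 0], "gripper": 10}, {"dp": [0, 0, 0], "angular": [0.08, 0, 0], "gripper": 10}, {"dp": [0, 0, 0], "angular": [0.08, 0, 0], "gripper": 10}, {"dp": [0, 0, 0], "angular": [0.08, 0, 0], "gripper": 10}, {"dp": [0, 0, 0], "angular": [0.08, 0, 0], "gripper": 10}]}}

```text
clock: 7.3
position: [0.5734, -0.0232, 0.15]
ee_rot: [0.65, -0.269, 0.656, 0.274]
contact_force: [-0.4, -0.0, -5.7]
width: 0.0227
```

Call:
{"op": "arm_command", "data": {"series": [{"dp": [0, 0, 0], "angular": [0.08, 0, 0], "gripper": 10}, {"dp": [0, 0, 0], "angular": [0.08, 0, 0], "gripper": 10}, {"dp": [0, 0, 0], "angular": [0.08, 0, 0], "gripper": 10}, {"dp": [0, 0, 0], "angular": [0.08, 0, 0], "gripper": 10}, {"dp": [0, 0, 0], "angular": [0.08, 0, 0], "gripper": 10}, {"dp": [0, 0, 0], "angular": [0.08, 0, 0], "gripper": 10}, {"dp": [0, 0, 0], "angular": [0.08, 0, 0], "gripper": 10}, {"dp": [0, 0, 0], "angular": [0.08, 0, 0], "gripper": 10}]}}

```text
clock: 8.3
position: [0.569, -0.0233, 0.1434]
ee_rot: [0.693, 0.089, 0.71, -0.089]
contact_force: [0.1, 0.2, -6.0]
width: 0.0227
```

```bash
python3 - <<'E'
from h import *
plan([.579,-.0235,.13],-82.4,8,True)
E
```

```text
pos [ 0.569  -0.0233  0.1434] jawyaw -14.5 q [-0.16  0.34  1.64  0.    1.19  0.09] F [ 0.1  0.2 -6. ] w 0.0227 t 8.30
dist 0.0167 turn deg [67.94 -1.15  0.92]
[0.014, 0.002, 0.01] [0.094, -0.002, 0.001]
[0.014, 0.004, 0.01] [0.094, -0.002, 0.001]
[0.014, 0.005, 0.009] [0.094, -0.002, 0.001]
[0.014, 0.007, 0.008] [0.094, -0.002, 0.001]
[0.014, 0.008, 0.007] [0.094, -0.002, 0.001]
[0.014, 0.009, 0.006] [0.094, -0.002, 0.001]
[0.014, 0.009, 0.005] [0.094, -0.002, 0.001]
[0.014, 0.01, 0.003] [0.094, -0.002, 0.001]
```

Call:
{"op": "arm_command", "data": {"series": [{"dp": [-0.007, 0.002, 0.01], "angular": [0.11, -0.002, 0.001], "gripper": 10}, {"dp": [-0.007, 0.004, 0.01], "angular": [0.11, -0.002, 0.001], "gripper": 10}, {"dp": [-0.007, 0.005, 0.01], "angular": [0.11, -0.002, 0.001], "gripper": 10}, {"dp": [-0.007, 0.007, 0.008], "angular": [0.11, -0.002, 0.001], "gripper": 10}, {"dp": [-0.007, 0.008, 0.007], "angular": [0.11, -0.002, 0.001], "gripper": 10}, {"dp": [-0.007, 0.009, 0.006], "angular": [0.1, -0.002, 0.001], "gripper": 10}, {"dp": [-0.007, 0.009, 0.005], "angular": [0.07, -0.002, 0.001], "gripper": 10}, {"dp": [-0.007, 0.01, 0.003], "angular": [0.04, -0.002, 0.001], "gripper": 10}]}}

```text
clock: 9.3
position: [0.5741, -0.0242, 0.143]
ee_rot: [0.518, 0.473, 0.523, -0.484]
contact_force: [-0.3, 0.1, -5.2]
width: 0.0224
```

```bash
python3 - <<'E'
from h import *
plan([.579,-.0235,.13],-82.4,8,True)
d=grab('wrist'); cv2.imwrite('pics/w4.png',d['image'])
E
```

```text
pos [ 0.5741 -0.0242  0.143 ] jawyaw -85.2 q [-0.16  0.35  1.63 -0.01  1.18  1.33] F [-0.3  0.1 -5.2] w 0.0224 t 9.30
dist 0.0139 turn deg [-2.79  0.28  1.01]
[0.013, 0.005, -0.0] [-0.004, 0.0, 0.001]
[0.013, 0.005, -0.0] [-0.004, 0.0, 0.001]
[0.013, 0.005, -0.0] [-0.004, 0.0, 0.001]
[0.013, 0.005, -0.0] [-0.004, 0.0, 0.001]
[0.014, 0.005, -0.0] [-0.004, 0.0, 0.001]
[0.014, 0.005, -0.0] [-0.004, 0.0, 0.001]
[0.014, 0.005, -0.0] [-0.004, 0.0, 0.001]
[0.014, 0.005, -0.0] [-0.004, 0.0, 0.001]
```

View pics/w4.png

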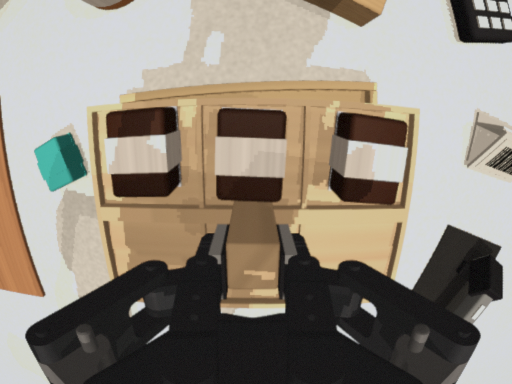

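Call:
{"op": "arm_command", "data": {"series": [{"dp": [0.06, 0.01, 0], "angular": [-0.006, 0, 0.002], "gripper": 10}, {"dp": [0.06, 0.01, 0], "angular": [-0.006, 0, 0.002], "gripper": 10}, {"dp": [0.06, 0.01, 0], "angular": [-0.006, 0, 0.002], "gripper": 10}, {"dp": [0.06, 0.01, 0], "angular": [-0.006, 0, 0.002], "gripper": 10}, {"dp": [0.06, 0.01, 0], "angular": [-0.006, 0, 0.002], "gripper": 10}, {"dp": [0.06, 0, 0], "angular": [0, 0, 0.002], "gripper": 10}, {"dp": [0.03, 0, 0], "angular": [0, 0, 0], "gripper": 10}, {"dp": [-0.007, 0, 0], "angular": [0, 0, 0], "gripper": 10}]}}

```text
clock: 10.35
position: [0.5785, -0.0236, 0.0916]
ee_rot: [0.533, 0.463, 0.532, -0.466]
contact_force: [-0.8, -0.4, -5.3]
width: 0.0228
```

```bash
python3 - <<'E'
from h import *
plan([.5795,-.0235,.08],-82.4,4,True)
d=grab('wrist'); cv2.imwrite('pics/w5.png',d['image'])
E
```

```text
pos [ 0.5785 -0.0236  0.0916] jawyaw -82.2 q [-0.16  0.39  1.7  -0.    1.05  1.28] F [-0.8 -0.4 -5.3] w 0.0228 t 10.35
dist 0.0116 turn deg [0.2  0.2  0.13]
[0.024, 0.002, -0.0] [0.001, 0.001, 0.0]
[0.024, 0.002, -0.0] [0.001, 0.001, 0.0]
[0.024, 0.002, -0.0] [0.001, 0.001, 0.0]
[0.024, 0.002, -0.0] [0.001, 0.001, 0.0]
```

View pics/w5.png

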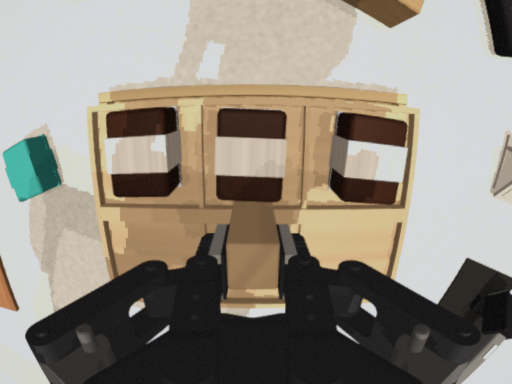

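Call:
{"op": "arm_command", "data": {"series": [{"dp": [0.04, 0.004, 0], "angular": [-0.001, 0.001, 0], "gripper": 10}, {"dp": [0.04, 0.004, 0], "angular": [-0.001, 0.001, 0], "gripper": 10}, {"dp": [0.04, 0, 0], "angular": [0, 0, 0], "gripper": 10}, {"dp": [0.04, 0, 0], "angular": [0, 0, 0], "gripper": 10}, {"dp": [0.03, 0, 0], "angular": [0, 0, 0], "gripper": 10}, {"dp": [0.03, 0, 0], "angular": [0, 0, 0], "gripper": 10}, {"dp": [0.02, 0, 0], "angular": [0, 0, 0], "gripper": 10}, {"dp": [0, 0, 0], "angular": [0, 0, 0], "gripper": 10}]}}

```text
clock: 11.4
position: [0.5804, -0.0236, 0.0617]
ee_rot: [0.534, 0.464, 0.533, -0.464]
contact_force: [-0.4, 0.3, -5.5]
width: 0.0226
```

```bash
python3 - <<'E'
from h import *
plan([.5795,-.0235,.0535],-82.4,4,True)
E
```

```text
pos [ 0.5804 -0.0236  0.0617] jawyaw -82.0 q [-0.16  0.43  1.73 -0.    0.98  1.27] F [-0.4  0.3 -5.5] w 0.0226 t 11.40
dist 0.0082 turn deg [0.39 0.04 0.02]
[0.017, -0.002, -0.001] [0.001, 0.0, 0.0]
[0.017, -0.002, -0.001] [0.001, 0.0, 0.0]
[0.017, -0.002, -0.001] [0.001, 0.0, 0.0]
[0.017, -0.002, -0.001] [0.001, 0.0, 0.0]
```

Call:
{"op": "arm_command", "data": {"series": [{"dp": [0.02, -0.005, 0], "angular": [0.002, 0, 0], "gripper": 10}, {"dp": [0.02, -0.003, 0], "angular": [0.002, 0, 0], "gripper": 10}, {"dp": [0.02, 0, 0], "angular": [0, 0, 0], "gripper": 10}, {"dp": [0.015, 0, 0], "angular": [0, 0, 0], "gripper": 10}, {"dp": [0.01, 0, 0], "angular": [0, 0, 0], "gripper": 10}, {"dp": [0.01, 0, 0], "angular": [0, 0, 0], "gripper": 10}, {"dp": [0.01, 0, 0], "angular": [0, 0, 0], "gripper": 10}, {"dp": [0.01, 0, 0], "angular": [0, 0, 0], "gripper": 10}]}}

```text
clock: 12.4
position: [0.5801, -0.0239, 0.0548]
ee_rot: [0.533, 0.466, 0.531, -0.465]
contact_force: [-2.7, -0.1, 6.2]
width: 0.0226
```

Call:
{"op": "arm_command", "data": {"series": [{"dp": [0.01, -0.004, 0], "angular": [0.001, 0, 0], "gripper": 10}, {"dp": [0.015, -0.004, 0], "angular": [0, 0, 0], "gripper": 10}, {"dp": [0.015, 0, 0], "angular": [0, 0, 0], "gripper": 10}, {"dp": [0.015, 0, 0], "angular": [0, 0, 0], "gripper": 10}, {"dp": [0.015, 0, 0], "angular": [0, 0, 0], "gripper": 10}, {"dp": [0, 0, 0], "angular": [0, 0, 0], "gripper": 10}, {"dp": [0, 0, 0], "angular": [0, 0, 0], "gripper": 26}, {"dp": [0, 0, 0], "angular": [0, 0, 0], "gripper": 60}]}}

```text
clock: 13.4
position: [0.5819, -0.0242, 0.0559]
ee_rot: [0.536, 0.468, 0.528, -0.464]
contact_force: [0.9, 1.2, -0.2]
width: 0.0431
```

Call:
{"op": "arm_command", "data": {"series": [{"dp": [0, 0, 0], "angular": [0, 0, 0], "gripper": 60}, {"dp": [0, 0, 0], "angular": [0, 0, 0], "gripper": 60}, {"dp": [-0.1, 0, 0], "angular": [0, 0, 0], "gripper": 60}, {"dp": [-0.2, 0, 0], "angular": [0, 0, 0], "gripper": 85}, {"dp": [-0.3, 0, 0], "angular": [0, 0, 0], "gripper": 85}, {"dp": [-0.4, 0, 0], "angular": [0, 0, 0], "gripper": 85}, {"dp": [-0.4, 0, 0], "angular": [0, 0, 0], "gripper": 85}, {"dp": [-0.1, 0, 0], "angular": [0, 0, 0], "gripper": 85}]}}

```text
clock: 14.4
position: [0.5804, -0.0238, 0.244]
ee_rot: [0.537, 0.468, 0.527, -0.463]
contact_force: [0.2, -0.8, 0.6]
width: 0.0852
```

```bash
python3 - <<'E'
from h import *
plan([.55,.2,.26],0,8)
d=grab('wrist'); cv2.imwrite('pics/w6.png',d['image'])
p=cloud(d); z=p[...,2]
def near(c,r): return np.hypot(p[...,0]-c[0],p[...,1]-c[1])<r
m=(z>.079)&(z<.1)&near((.579,-.024),.03)
v,u=np.nonzero(m); q=onplane(d,u,v,.084); print('post',len(u),q.mean(0), cv2.minAreaRect((q[:,:2]*1000).astype(np.float32)),np.median(z[m]))
# insert rim & floor heights in insert frame
a=np.radians(7.6); X=(p[...,0]-.579)*np.cos(a)+(p[...,1]+.0235)*np.sin(a); Y=-(p[...,0]-.579)*np.sin(a)+(p[...,1]+.0235)*np.cos(a)
for sx in (-42,-75,42):
  for sy in (-66,0,66):
    m=(abs(X-sx/1e3)<(.012 if abs(sx)==42 else .003))&(abs(Y-sy/1e3)<.012); print(sx,sy,m.sum(),np.nanmedian(z[m]).round(4))
for nm,m in dict(case=(abs(X)<.0845)&(abs(Y)<.1205)).items(): pass
E
```

```text
pos [ 0.5804 -0.0238  0.244 ] jawyaw -82.4 q [-0.16  0.27  1.48 -0.    1.37  1.28] F [ 0.2 -0.8  0.6] w 0.0852 t 14.40
dist 0.2264 turn deg [-82.4    0.81  -0.46]
[-0.018, -0.0, -0.235] [-0.114, 0.001, -0.001]
[-0.017, 0.042, -0.231] [-0.114, 0.001, -0.001]
[-0.017, 0.082, -0.22] [-0.114, 0.001, -0.001]
[-0.017, 0.121, -0.202] [-0.114, 0.001, -0.001]
[-0.017, 0.155, -0.177] [-0.114, 0.001, -0.001]
[-0.017, 0.184, -0.147] [-0.114, 0.001, -0.001]
[-0.017, 0.207, -0.112] [-0.114, 0.001, -0.001]
[-0.017, 0.224, -0.073] [-0.114, 0.001, -0.001]
post 523 [ 0.58102831 -0.0236228   0.084     ] ((580.97900390625, -23.6790828704834), (23.488494873046875, 23.12488555908203), 7.630825996398926) 0.0837238938723231
-42 -66 299 0.011
-42 0 305 0.0109
-42 66 298 0.0109
-75 -66 73 0.0171
-75 0 84 0.0186
-75 66 72 0.0172
42 -66 402 0.0453
42 0 430 0.0452
42 66 405 0.0452
```

View pics/w6.png

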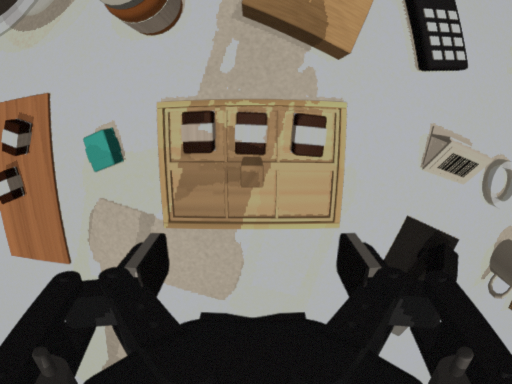

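Call:
{"op": "arm_command", "data": {"series": [{"dp": [0, 0.01, -0.25], "angular": [0, 0, 0], "gripper": 85}, {"dp": [0, 0.01, -0.5], "angular": [0, 0, 0], "gripper": 85}, {"dp": [0, 0.01, -0.5], "angular": [0, 0, 0], "gripper": 85}, {"dp": [0, 0.01, -0.5], "angular": [0, 0, 0], "gripper": 85}, {"dp": [0, 0.01, -0.5], "angular": [0, 0, 0], "gripper": 85}, {"dp": [0, 0, -0.5], "angular": [0, 0, 0], "gripper": 85}, {"dp": [0, 0, -0.1], "angular": [0, 0, 0], "gripper": 85}, {"dp": [0, 0, 0], "angular": [0, 0, 0], "gripper": 85}]}}

```text
clock: 15.45
position: [0.536, 0.3232, 0.2307]
ee_rot: [0.533, 0.464, 0.53, -0.47]
contact_force: [-0.3, -0.7, 0.5]
width: 0.0851
```

```bash
cat >> h.py <<'E'
def blobs(d,c,r,zt,zlo,zhi):
    p=cloud(d); z=p[...,2]; m=((z>zlo)&(z<zhi)&(np.hypot(p[...,0]-c[0],p[...,1]-c[1])<r)).astype(np.uint8)
    n,l,st,ce=cv2.connectedComponentsWithStats(m); out=[]
    for i in range(1,n):
        if st[i,4]<40: continue
        v,u=np.nonzero(l==i); q=onplane(d,u,v,zt); rr=cv2.minAreaRect((q[:,:2]*1000).astype(np.float32))
        w,h=rr[1]; yaw=rr[2] if w>h else rr[2]+90; yaw=(yaw+90)%180-90
        print('blob',ce[i].round(),st[i,4],'rect c',np.round(rr[0],1),'size',np.round(sorted(rr[1]),1),'long yaw %.1f'%yaw,'mean',q.mean(0).round(4),'z',np.median(z[l==i]).round(4))
E
python3 - <<'E'
from h import *
plan([.586,.339,.12],-95,8,True)
d=grab('wrist'); cv2.imwrite('pics/w7.png',d['image'])
blobs(d,(.5,.35),.16,.042,.036,.05)
E
```

```text
pos [0.536  0.3232 0.2307] jawyaw -82.6 q [ 0.44  0.36  1.39 -0.01  1.4   1.88] F [-0.3 -0.7  0.5] w 0.0851 t 15.45
dist 0.1225 turn deg [12.4   0.54  0.13]
[0.115, 0.054, -0.011] [0.017, 0.001, 0.0]
[0.115, 0.054, -0.012] [0.017, 0.001, 0.0]
[0.115, 0.053, -0.013] [0.017, 0.001, 0.0]
[0.115, 0.053, -0.015] [0.017, 0.001, 0.0]
[0.115, 0.053, -0.016] [0.017, 0.001, 0.0]
[0.115, 0.052, -0.017] [0.017, 0.001, 0.0]
[0.115, 0.052, -0.018] [0.017, 0.001, 0.0]
[0.115, 0.051, -0.02] [0.017, 0.001, 0.0]
blob [240. 121.] 1422 rect c [587.4 342.6] size [36.4 49.5] long yaw -11.6 mean [0.5873 0.3427 0.042 ] z 0.0419
blob [211. 187.] 1264 rect c [507.3 366.7] size [37.  50.4] long yaw 22.6 mean [0.508  0.3665 0.042 ] z 0.042
blob [119. 235.] 204 rect c [424.9 481.7] size [18.2 52. ] long yaw 31.4 mean [0.428  0.4828 0.042 ] z 0.043
```

View pics/w7.png

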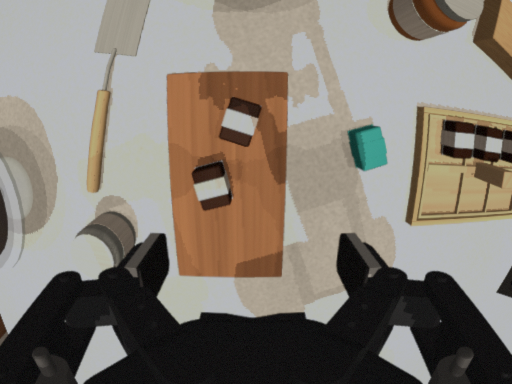

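```bash
python3 - <<'E'
from h import *
plan([.5874,.3426,.065],-101.6,6,True)
E
```

```text
pos [0.536  0.3227 0.2307] jawyaw -82.7 q [ 0.44  0.36  1.39 -0.01  1.4   1.88] F [-0.1  0.7 -0.6] w 0.0848 t 15.50
dist 0.1746 turn deg [18.95  0.54  0.12]
[0.23, 0.075, -0.02] [0.035, 0.001, 0.0]
[0.23, 0.074, -0.024] [0.035, 0.001, 0.0]
[0.23, 0.072, -0.028] [0.035, 0.001, 0.0]
[0.23, 0.071, -0.031] [0.035, 0.001, 0.0]
[0.23, 0.069, -0.035] [0.035, 0.001, 0.0]
[0.23, 0.067, -0.038] [0.035, 0.001, 0.0]
```

Call:
{"op": "arm_command", "data": {"series": [{"dp": [0.22, 0.075, -0.02], "angular": [0.035, 0.001, 0], "gripper": 60}, {"dp": [0.22, 0.074, -0.024], "angular": [0.035, 0.001, 0], "gripper": 60}, {"dp": [0.22, 0.072, -0.028], "angular": [0.035, 0.001, 0], "gripper": 60}, {"dp": [0.22, 0.071, -0.031], "angular": [0.035, 0.001, 0], "gripper": 60}, {"dp": [0.22, 0.069, -0.035], "angular": [0.035, 0.001, 0], "gripper": 60}, {"dp": [0.22, 0.067, -0.038], "angular": [0.035, 0.001, 0], "gripper": 60}, {"dp": [0, 0, 0], "angular": [0, 0, 0], "gripper": 60}, {"dp": [0, 0, 0], "angular": [0, 0, 0], "gripper": 60}]}}

```text
clock: 16.5
position: [0.593, 0.3249, 0.0684]
ee_rot: [-0.441, -0.552, -0.439, 0.556]
contact_force: [-0.1, 0.2, 0.3]
width: 0.0599
```

```bash
python3 - <<'E'
from h import *
plan([.5874,.3426,.019],-101.6,4,True)
d=grab('wrist'); cv2.imwrite('pics/w8.png',d['image'])
blobs(d,(.587,.343),.05,.042,.036,.05)
E
```

```text
pos [0.593  0.3249 0.0684] jawyaw -103.1 q [ 0.4   0.54  1.49 -0.01  1.11  2.2 ] F [-0.1  0.2  0.3] w 0.0599 t 16.50
dist 0.0528 turn deg [-1.5   0.37  0.06]
[0.103, -0.02, -0.034] [-0.004, 0.001, 0.0]
[0.103, -0.019, -0.034] [-0.004, 0.001, 0.0]
[0.103, -0.019, -0.034] [-0.004, 0.001, 0.0]
[0.103, -0.019, -0.034] [-0.004, 0.001, 0.0]
blob [227. 232.] 4145 rect c [588.7 342.7] size [36.7 50.4] long yaw -11.5 mean [0.5897 0.3421 0.042 ] z 0.0419
```

Call:
{"op": "arm_command", "data": {"series": [{"dp": [0, -0.035, -0.07], "angular": [-0.008, 0.001, 0], "gripper": 60}, {"dp": [0, -0.035, -0.07], "angular": [-0.008, 0.001, 0], "gripper": 60}, {"dp": [0.06, 0, 0], "angular": [0, 0, 0], "gripper": 60}, {"dp": [0.1, 0, 0], "angular": [0, 0, 0], "gripper": 60}, {"dp": [0.1, 0, 0], "angular": [0, 0, 0], "gripper": 60}, {"dp": [0.1, 0, 0], "angular": [0, 0, 0], "gripper": 60}, {"dp": [0.03, 0, 0], "angular": [0, 0, 0], "gripper": 60}, {"dp": [0, 0, 0], "angular": [0, 0, 0], "gripper": 60}]}}

```text
clock: 17.55
position: [0.5878, 0.3447, 0.0201]
ee_rot: [-0.448, -0.547, -0.447, 0.548]
contact_force: [1.0, -0.2, -0.5]
width: 0.0602
```

```bash
python3 - <<'E'
from h import *
plan([.588,.3427,.019],-101.6,4,True)
E
```

```text
pos [0.5878 0.3447 0.0201] jawyaw -101.5 q [ 0.43  0.59  1.53 -0.    1.01  2.2 ] F [ 1.  -0.2 -0.5] w 0.0602 t 17.55
dist 0.0023 turn deg [ 0.15  0.13 -0.03]
[0.002, 0.001, 0.004] [0.0, 0.0, -0.0]
[0.002, 0.001, 0.004] [0.0, 0.0, -0.0]
[0.002, 0.001, 0.004] [0.0, 0.0, -0.0]
[0.002, 0.001, 0.004] [0.0, 0.0, -0.0]
```

Call:
{"op": "arm_command", "data": {"series": [{"dp": [0, 0, 0.015], "angular": [0, 0, 0], "gripper": 42}, {"dp": [0, 0, 0], "angular": [0, 0, 0], "gripper": 25}, {"dp": [0, 0, 0], "angular": [0, 0, 0], "gripper": 25}, {"dp": [0, 0, 0], "angular": [0, 0, 0], "gripper": 25}, {"dp": [0, 0, 0], "angular": [0, 0, 0], "gripper": 25}, {"dp": [-0.1, 0, 0], "angular": [0, 0, 0], "gripper": 25}, {"dp": [-0.3, 0, 0], "angular": [0, 0, 0], "gripper": 25}, {"dp": [-0.4, 0, 0], "angular": [0, 0, 0], "gripper": 25}], "grip_force": 35}}

```text
clock: 18.55
position: [0.5854, 0.3419, 0.1162]
ee_rot: [-0.448, -0.544, -0.448, 0.55]
contact_force: [0.9, 0.7, -0.5]
width: 0.0354
```

```bash
python3 - <<'E'
from h import *
plan([.5307,.0362,.12],-82.4,8,True)
E
```

```text
pos [0.5854 0.3419 0.1162] jawyaw -101.5 q [ 0.43  0.51  1.43 -0.    1.21  2.2 ] F [ 0.9  0.7 -0.5] w 0.0354 t 18.55
dist 0.3106 turn deg [-19.07   0.32   0.37]
[-0.002, 0.007, 0.323] [-0.026, 0.0, 0.001]
[-0.002, -0.006, 0.323] [-0.026, 0.0, 0.001]
[-0.002, -0.019, 0.323] [-0.026, 0.0, 0.001]
[-0.003, -0.033, 0.322] [-0.026, 0.0, 0.001]
[-0.003, -0.046, 0.32] [-0.026, 0.0, 0.001]
[-0.003, -0.06, 0.318] [-0.026, 0.0, 0.001]
[-0.003, -0.073, 0.315] [-0.026, 0.0, 0.001]
[-0.004, -0.086, 0.312] [-0.026, 0.0, 0.001]
```

Call:
{"op": "arm_command", "data": {"series": [{"dp": [-0.003, 0.007, 0.2], "angular": [-0.03, 0, 0.001], "gripper": 25}, {"dp": [-0.003, -0.006, 0.42], "angular": [-0.035, 0, 0.001], "gripper": 25}, {"dp": [-0.003, -0.025, 0.42], "angular": [-0.035, 0, 0.001], "gripper": 25}, {"dp": [-0.003, -0.04, 0.42], "angular": [-0.035, 0, 0.001], "gripper": 25}, {"dp": [-0.003, -0.06, 0.42], "angular": [-0.035, 0, 0.001], "gripper": 25}, {"dp": [-0.003, -0.08, 0.42], "angular": [-0.035, 0, 0.001], "gripper": 25}, {"dp": [-0.003, -0.06, 0.2], "angular": [-0.01, 0, 0], "gripper": 25}, {"dp": [0, 0, 0], "angular": [0, 0, 0], "gripper": 25}]}}

```text
clock: 19.55
position: [0.5482, 0.0364, 0.1325]
ee_rot: [0.544, 0.467, 0.529, -0.454]
contact_force: [-0.3, 0.9, -0.8]
width: 0.0353
```

```bash
python3 - <<'E'
from h import *
plan([.5307,.0362,.06],-82.4,5,True)
d=grab('wrist'); cv2.imwrite('pics/w9.png',d['image'])
E
```

```text
pos [0.5482 0.0364 0.1325] jawyaw -81.3 q [-0.06  0.3   1.73  0.    1.08  1.36] F [-0.3  0.9 -0.8] w 0.0353 t 19.55
dist 0.0746 turn deg [ 1.08  0.21 -1.55]
[0.12, -0.032, -0.004] [0.002, 0.0, -0.003]
[0.12, -0.032, -0.004] [0.002, 0.0, -0.003]
[0.12, -0.031, -0.004] [0.002, 0.0, -0.003]
[0.12, -0.03, -0.004] [0.002, 0.0, -0.003]
[0.121, -0.03, -0.004] [0.002, 0.0, -0.003]
```

View pics/w9.png

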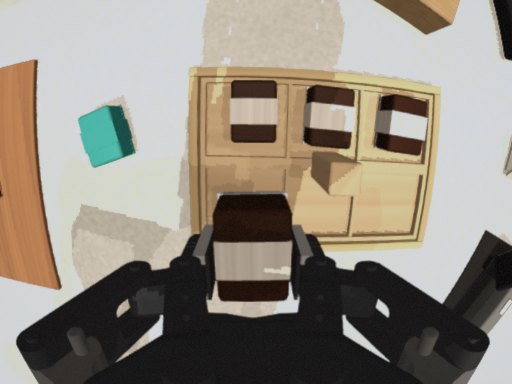

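Call:
{"op": "arm_command", "data": {"series": [{"dp": [0, -0.05, -0.004], "angular": [0.003, 0, -0.004], "gripper": 25}, {"dp": [0, -0.05, -0.004], "angular": [0.003, 0, -0.004], "gripper": 25}, {"dp": [0.1, -0.05, -0.004], "angular": [0.003, 0, -0.004], "gripper": 25}, {"dp": [0.15, 0, -0.004], "angular": [0.003, 0, -0.004], "gripper": 25}, {"dp": [0.15, 0, 0], "angular": [0, 0, 0], "gripper": 25}, {"dp": [0.15, 0, 0], "angular": [0, 0, 0], "gripper": 25}, {"dp": [0.05, 0, 0], "angular": [0, 0, 0], "gripper": 25}, {"dp": [0, 0, 0], "angular": [0, 0, 0], "gripper": 25}]}}

```text
clock: 20.6
position: [0.5281, 0.0411, 0.0532]
ee_rot: [0.532, 0.463, 0.534, -0.466]
contact_force: [0.2, 0.1, -0.4]
width: 0.0352
```

```bash
python3 - <<'E'
from h import *
plan([.5307,.0362,.023],-82.4,5,True)
E
```

```text
pos [0.5281 0.0411 0.0532] jawyaw -82.1 q [-0.05  0.37  1.85 -0.    0.92  1.38] F [ 0.2  0.1 -0.4] w 0.0352 t 20.60
dist 0.0307 turn deg [0.25 0.06 0.22]
[0.05, 0.003, 0.009] [0.001, 0.0, 0.0]
[0.05, 0.003, 0.009] [0.001, 0.0, 0.0]
[0.05, 0.003, 0.009] [0.001, 0.0, 0.0]
[0.05, 0.003, 0.009] [0.001, 0.0, 0.0]
[0.05, 0.003, 0.009] [0.001, 0.0, 0.0]
```

Call:
{"op": "arm_command", "data": {"series": [{"dp": [0.02, 0.01, 0.025], "angular": [0, 0, 0], "gripper": 25}, {"dp": [0.07, 0.005, 0.02], "angular": [0, 0, 0], "gripper": 25}, {"dp": [0.07, 0, 0], "angular": [0, 0, 0], "gripper": 25}, {"dp": [0.06, 0, 0], "angular": [0, 0, 0], "gripper": 25}, {"dp": [0.02, 0, 0], "angular": [0, 0, 0], "gripper": 25}, {"dp": [0, 0, 0], "angular": [0, 0, 0], "gripper": 25}, {"dp": [0, 0, 0], "angular": [0, 0, 0], "gripper": 25}, {"dp": [0, 0, 0], "angular": [0, 0, 0], "gripper": 25}]}}

```text
clock: 21.6
position: [0.5323, 0.0355, 0.0238]
ee_rot: [0.533, 0.464, 0.533, -0.465]
contact_force: [-0.5, 0.5, -0.3]
width: 0.0353
```

```bash
python3 - <<'E'
from h import *
plan([.5307,.0362,.023],-82.4,5,True)
E
```

```text
pos [0.5323 0.0355 0.0238] jawyaw -82.2 q [-0.06  0.42  1.88 -0.    0.84  1.37] F [-0.5  0.5 -0.3] w 0.0353 t 21.60
dist 0.0019 turn deg [0.24 0.1  0.01]
[0.001, -0.002, -0.002] [0.001, 0.0, 0.0]
[0.001, -0.002, -0.002] [0.001, 0.0, 0.0]
[0.001, -0.002, -0.002] [0.001, 0.0, 0.0]
[0.001, -0.002, -0.002] [0.001, 0.0, 0.0]
[0.001, -0.002, -0.002] [0.001, 0.0, 0.0]
```

Release, rise.

Call:
{"op": "arm_command", "data": {"series": [{"dp": [0.006, -0.005, 0], "angular": [0, 0, 0], "gripper": 25}, {"dp": [0, 0, 0], "angular": [0, 0, 0], "gripper": 48}, {"dp": [0, 0, 0], "angular": [0, 0, 0], "gripper": 48}, {"dp": [0, 0, 0], "angular": [0, 0, 0], "gripper": 48}, {"dp": [-0.1, 0, 0], "angular": [0, 0, 0], "gripper": 48}, {"dp": [-0.3, 0, 0], "angular": [0, 0, 0], "gripper": 60}, {"dp": [-0.5, 0, 0], "angular": [0, 0, 0], "gripper": 60}, {"dp": [-0.5, 0, 0], "angular": [0, 0, 0], "gripper": 60}]}}

```text
clock: 22.6
position: [0.5289, 0.0358, 0.1933]
ee_rot: [0.531, 0.462, 0.535, -0.467]
contact_force: [1.2, -0.2, 0.1]
width: 0.0598
```

```bash
python3 - <<'E'
from h import *
d=grab('wrist'); cv2.imwrite('pics/w10.png',d['image'])
blobs(d,(.56,-.02),.14,.045,.036,.055)
plan([.5073,.3667,.15],-67.4,7,True)
E
```

```text
blob [254.  87.] 1849 rect c [615.8  46.3] size [35.7 48.3] long yaw 8.0 mean [0.6158 0.0463 0.045 ] z 0.0449
blob [318.  91.] 1812 rect c [622.4 -16. ] size [38.4 49.9] long yaw 4.6 mean [ 0.6221 -0.0153  0.045 ] z 0.0449
blob [381.  98.] 1563 rect c [629.9 -83.9] size [40.9 49.6] long yaw 3.7 mean [ 0.6298 -0.0832  0.045 ] z 0.0449
blob [310. 131.] 99 rect c [585.4 -16.4] size [17.1 32. ] long yaw -33.3 mean [ 0.5821 -0.0139  0.045 ] z 0.0488
blob [253. 172.] 1762 rect c [532.6  36.1] size [36.1 50.4] long yaw 8.8 mean [0.5329 0.0358 0.045 ] z 0.045
pos [0.5338 0.0356 0.202 ] jawyaw -82.2 q [-0.06  0.23  1.64 -0.    1.26  1.37] F [ 1.9 -0.1  3.9] w 0.0598 t 22.65
dist 0.3362 turn deg [-14.76   0.22  -0.32]
[0.061, 0.022, -0.395] [-0.023, 0.0, -0.001]
[0.061, 0.037, -0.394] [-0.023, 0.0, -0.001]
[0.061, 0.051, -0.392] [-0.023, 0.0, -0.001]
[0.061, 0.066, -0.39] [-0.023, 0.0, -0.001]
[0.062, 0.08, -0.387] [-0.023, 0.0, -0.001]
[0.062, 0.094, -0.384] [-0.023, 0.0, -0.001]
[0.062, 0.108, -0.38] [-0.023, 0.0, -0.001]
```

Call:
{"op": "arm_command", "data": {"series": [{"dp": [0, 0.022, -0.25], "angular": [-0.02, 0, 0], "gripper": 60}, {"dp": [0.06, 0.03, -0.45], "angular": [-0.027, 0, 0], "gripper": 60}, {"dp": [0.06, 0.04, -0.45], "angular": [-0.027, 0, 0], "gripper": 60}, {"dp": [0.06, 0.055, -0.45], "angular": [-0.027, 0, 0], "gripper": 60}, {"dp": [0.06, 0.07, -0.45], "angular": [-0.027, 0, 0], "gripper": 60}, {"dp": [0.06, 0.08, -0.45], "angular": [-0.027, 0, 0], "gripper": 60}, {"dp": [0.06, 0.07, -0.2], "angular": [-0.01, 0, 0], "gripper": 60}, {"dp": [0, 0, 0], "angular": [0, 0, 0], "gripper": 60}]}}

```text
clock: 23.65
position: [0.4984, 0.3703, 0.1658]
ee_rot: [0.597, 0.395, 0.582, -0.385]
contact_force: [0.6, -0.1, -0.3]
width: 0.0599
```

```bash
python3 - <<'E'
from h import *
d=grab('wrist'); cv2.imwrite('pics/w11.png',d['image'])
blobs(d,(.52,.35),.12,.042,.036,.05)
plan([.5073,.3667,.07],-67.4,5,True)
E
```

```text
blob [258. 178.] 2047 rect c [507.4 366.9] size [36.1 50. ] long yaw 22.6 mean [0.5078 0.3676 0.042 ] z 0.042
pos [0.4986 0.3694 0.1662] jawyaw -67.0 q [ 0.53  0.37  1.52 -0.01  1.22  1.71] F [-0.6  0.2  0.4] w 0.0601 t 23.70
dist 0.0967 turn deg [ 0.37  0.59 -1.36]
[0.161, 0.008, 0.008] [0.001, 0.001, -0.003]
[0.161, 0.008, 0.008] [0.001, 0.001, -0.003]
[0.161, 0.009, 0.009] [0.001, 0.001, -0.003]
[0.161, 0.01, 0.009] [0.001, 0.001, -0.003]
[0.16, 0.011, 0.009] [0.001, 0.001, -0.003]
```

Call:
{"op": "arm_command", "data": {"series": [{"dp": [0.15, 0.01, 0.009], "angular": [0.001, 0.001, -0.003], "gripper": 60}, {"dp": [0.2, 0.01, 0.009], "angular": [0.001, 0.001, -0.003], "gripper": 60}, {"dp": [0.2, 0.01, 0.009], "angular": [0.001, 0.001, -0.003], "gripper": 60}, {"dp": [0.2, 0.01, 0.009], "angular": [0.001, 0.001, -0.003], "gripper": 60}, {"dp": [0.05, 0.01, 0.009], "angular": [0.001, 0.001, -0.003], "gripper": 60}, {"dp": [0, 0, 0], "angular": [0, 0, 0], "gripper": 60}, {"dp": [0, 0, 0], "angular": [0, 0, 0], "gripper": 60}, {"dp": [0, 0, 0], "angular": [0, 0, 0], "gripper": 60}]}}

```text
clock: 24.7
position: [0.5112, 0.3578, 0.0681]
ee_rot: [0.587, 0.395, 0.584, -0.397]
contact_force: [0.3, 0.3, 0.2]
width: 0.0599
```

```bash
python3 - <<'E'
from h import *
plan([.5074,.3670,.020],-67.4,5,True)
E
```

```text
pos [0.5112 0.3578 0.0681] jawyaw -68.1 q [ 0.5   0.47  1.63 -0.01  1.04  1.69] F [0.3 0.3 0.2] w 0.0599 t 24.70
dist 0.0491 turn deg [-0.71  0.25 -0.05]
[0.08, -0.0, -0.017] [-0.002, 0.001, -0.0]
[0.08, -0.0, -0.017] [-0.002, 0.001, -0.0]
[0.08, -0.0, -0.017] [-0.002, 0.001, -0.0]
[0.08, -0.0, -0.017] [-0.002, 0.001, -0.0]
[0.08, -0.0, -0.017] [-0.002, 0.001, -0.0]
```

Call:
{"op": "arm_command", "data": {"series": [{"dp": [0, 0, -0.045], "angular": [-0.004, 0.001, 0], "gripper": 60}, {"dp": [0.03, 0, -0.035], "angular": [-0.004, 0.001, 0], "gripper": 60}, {"dp": [0.1, 0, 0], "angular": [0, 0, 0], "gripper": 60}, {"dp": [0.1, 0, 0], "angular": [0, 0, 0], "gripper": 60}, {"dp": [0.1, 0, 0], "angular": [0, 0, 0], "gripper": 60}, {"dp": [0.06, 0, 0], "angular": [0, 0, 0], "gripper": 60}, {"dp": [0, 0, 0], "angular": [0, 0, 0], "gripper": 60}, {"dp": [0, 0, 0], "angular": [0, 0, 0], "gripper": 60}]}}

```text
clock: 25.7
position: [0.507, 0.3678, 0.018]
ee_rot: [0.589, 0.392, 0.588, -0.392]
contact_force: [0.1, -0.4, 0.4]
width: 0.0601
```

```bash
python3 - <<'E'
from h import *
plan([.5074,.3670,.020],-67.4,5,True)
E
```

```text
pos [0.507  0.3678 0.018 ] jawyaw -67.3 q [ 0.52  0.53  1.67 -0.    0.94  1.69] F [ 0.1 -0.4  0.4] w 0.0601 t 25.70
dist 0.0022 turn deg [ 0.11  0.05 -0.04]
[-0.003, 0.0, 0.001] [0.0, 0.0, -0.0]
[-0.003, 0.0, 0.001] [0.0, 0.0, -0.0]
[-0.003, 0.0, 0.001] [0.0, 0.0, -0.0]
[-0.003, 0.0, 0.001] [0.0, 0.0, -0.0]
[-0.003, 0.0, 0.001] [0.0, 0.0, -0.0]
```

Call:
{"op": "arm_command", "data": {"series": [{"dp": [-0.018, 0, 0], "angular": [0, 0, 0], "gripper": 42}, {"dp": [0, 0, 0], "angular": [0, 0, 0], "gripper": 25}, {"dp": [0, 0, 0], "angular": [0, 0, 0], "gripper": 25}, {"dp": [0, 0, 0], "angular": [0, 0, 0], "gripper": 25}, {"dp": [0, 0, 0], "angular": [0, 0, 0], "gripper": 25}, {"dp": [-0.1, 0, 0], "angular": [0, 0, 0], "gripper": 25}, {"dp": [-0.4, 0, 0], "angular": [0, 0, 0], "gripper": 25}, {"dp": [-0.5, 0, 0], "angular": [0, 0, 0], "gripper": 25}], "grip_force": 35}}

```text
clock: 26.7
position: [0.5044, 0.3662, 0.14]
ee_rot: [0.587, 0.389, 0.59, -0.395]
contact_force: [1.4, 0.1, -0.9]
width: 0.0351
```

```bash
python3 - <<'E'
from h import *
plan([.5481,-.0946,.145],-82.4,8,True)
E
```

```text
pos [0.5044 0.3662 0.14  ] jawyaw -67.3 q [ 0.52  0.41  1.53 -0.    1.21  1.69] F [ 1.4  0.1 -0.9] w 0.0351 t 26.70
dist 0.4629 turn deg [15.1   0.19  0.5 ]
[-0.003, -0.143, 0.46] [0.021, 0.0, 0.001]
[-0.003, -0.128, 0.465] [0.021, 0.0, 0.001]
[-0.004, -0.113, 0.469] [0.021, 0.0, 0.001]
[-0.004, -0.097, 0.472] [0.021, 0.0, 0.001]
[-0.004, -0.082, 0.475] [0.021, 0.0, 0.001]
[-0.004, -0.066, 0.478] [0.021, 0.0, 0.001]
[-0.005, -0.05, 0.48] [0.021, 0.0, 0.001]
[-0.005, -0.034, 0.481] [0.021, 0.0, 0.001]
```

Call:
{"op": "arm_command", "data": {"series": [{"dp": [-0.003, -0.09, 0.28], "angular": [0.015, 0, 0], "gripper": 25}, {"dp": [-0.003, -0.135, 0.47], "angular": [0.022, 0, 0.001], "gripper": 25}, {"dp": [-0.004, -0.12, 0.47], "angular": [0.022, 0, 0.001], "gripper": 25}, {"dp": [-0.004, -0.1, 0.475], "angular": [0.022, 0, 0.001], "gripper": 25}, {"dp": [-0.004, -0.09, 0.48], "angular": [0.022, 0, 0.001], "gripper": 25}, {"dp": [-0.004, -0.075, 0.48], "angular": [0.022, 0, 0.001], "gripper": 25}, {"dp": [-0.004, -0.06, 0.48], "angular": [0.022, 0, 0.001], "gripper": 25}, {"dp": [-0.005, -0.04, 0.4], "angular": [0.01, 0, 0], "gripper": 25}]}}

```text
clock: 27.7
position: [0.5477, -0.0723, 0.158]
ee_rot: [0.542, 0.469, 0.529, -0.453]
contact_force: [0.3, 0.4, -0.0]
width: 0.035
```

```bash
python3 - <<'E'
from h import *
plan([.5481,-.0946,.1],-82.4,3,True)
E
```

```text
pos [ 0.5477 -0.0723  0.158 ] jawyaw -81.4 q [-0.27  0.28  1.69  0.01  1.14  1.15] F [ 0.3  0.4 -0. ] w 0.0350 t 27.70
dist 0.0622 turn deg [ 0.98 -0.07 -1.68]
[0.161, -0.013, 0.062] [0.004, -0.0, -0.006]
[0.161, -0.011, 0.062] [0.004, -0.0, -0.006]
[0.161, -0.009, 0.062] [0.004, -0.0, -0.006]
```

Call:
{"op": "arm_command", "data": {"series": [{"dp": [0, -0.01, 0.06], "angular": [0.003, 0, -0.006], "gripper": 25}, {"dp": [0.1, -0.01, 0.05], "angular": [0.003, 0, -0.006], "gripper": 25}, {"dp": [0.16, 0, 0.03], "angular": [0.003, 0, -0.006], "gripper": 25}, {"dp": [0.16, 0, 0], "angular": [0, 0, 0], "gripper": 25}, {"dp": [0.16, 0, 0], "angular": [0, 0, 0], "gripper": 25}, {"dp": [0.1, 0, 0], "angular": [0, 0, 0], "gripper": 25}, {"dp": [0, 0, 0], "angular": [0, 0, 0], "gripper": 25}, {"dp": [0, 0, 0], "angular": [0, 0, 0], "gripper": 25}]}}

```text
clock: 28.7
position: [0.5468, -0.0863, 0.0702]
ee_rot: [0.531, 0.464, 0.535, -0.465]
contact_force: [-0.5, -0.0, -1.2]
width: 0.0354
```

```bash
python3 - <<'E'
from h import *
plan([.5481,-.0946,.022],-82.4,5,True)
E
```

```text
pos [ 0.5468 -0.0863  0.0702] jawyaw -82.1 q [-0.28  0.38  1.78  0.    0.98  1.15] F [-0.5 -0.  -1.2] w 0.0354 t 28.70
dist 0.049 turn deg [ 0.26 -0.24  0.25]
[0.08, 0.001, 0.014] [0.001, -0.001, 0.001]
[0.08, 0.0, 0.014] [0.001, -0.001, 0.001]
[0.08, 0.0, 0.014] [0.001, -0.001, 0.001]
[0.08, 0.0, 0.014] [0.001, -0.001, 0.001]
[0.08, 0.0, 0.014] [0.001, -0.001, 0.001]
```

Call:
{"op": "arm_command", "data": {"series": [{"dp": [0.02, 0, 0.035], "angular": [0, 0, 0], "gripper": 25}, {"dp": [0.08, 0, 0.03], "angular": [0, 0, 0], "gripper": 25}, {"dp": [0.1, 0, 0], "angular": [0, 0, 0], "gripper": 25}, {"dp": [0.1, 0, 0], "angular": [0, 0, 0], "gripper": 25}, {"dp": [0.06, 0, 0], "angular": [0, 0, 0], "gripper": 25}, {"dp": [0.02, 0, 0], "angular": [0, 0, 0], "gripper": 25}, {"dp": [0, 0, 0], "angular": [0, 0, 0], "gripper": 25}, {"dp": [0, 0, 0], "angular": [0, 0, 0], "gripper": 25}]}}

```text
clock: 29.7
position: [0.5489, -0.095, 0.0242]
ee_rot: [0.532, 0.465, 0.534, -0.464]
contact_force: [0.8, 0.0, -0.8]
width: 0.0354
```

```bash
python3 - <<'E'
from h import *
plan([.5481,-.0946,.023],-82.4,5,True)
E
```

```text
pos [ 0.5489 -0.095   0.0242] jawyaw -82.1 q [-0.3   0.44  1.83  0.    0.87  1.13] F [ 0.8  0.  -0.8] w 0.0354 t 29.70
dist 0.0015 turn deg [ 0.25 -0.15  0.08]
[0.002, -0.001, -0.001] [0.001, -0.0, 0.0]
[0.002, -0.001, -0.001] [0.001, -0.0, 0.0]
[0.002, -0.001, -0.001] [0.001, -0.0, 0.0]
[0.002, -0.001, -0.001] [0.001, -0.0, 0.0]
[0.002, -0.001, -0.001] [0.001, -0.0, 0.0]
```

Call:
{"op": "arm_command", "data": {"series": [{"dp": [0.01, 0, 0], "angular": [0, 0, 0], "gripper": 25}, {"dp": [0, 0, 0], "angular": [0, 0, 0], "gripper": 48}, {"dp": [0, 0, 0], "angular": [0, 0, 0], "gripper": 48}, {"dp": [0, 0, 0], "angular": [0, 0, 0], "gripper": 48}, {"dp": [-0.1, 0, 0], "angular": [0, 0, 0], "gripper": 48}, {"dp": [-0.3, 0, 0], "angular": [0, 0, 0], "gripper": 60}, {"dp": [-0.5, 0, 0], "angular": [0, 0, 0], "gripper": 60}, {"dp": [-0.5, 0, 0], "angular": [0, 0, 0], "gripper": 60}]}}

```text
clock: 30.7
position: [0.5465, -0.0946, 0.1929]
ee_rot: [0.529, 0.463, 0.538, -0.466]
contact_force: [0.9, -1.0, 0.2]
width: 0.0599
```

```bash
python3 - <<'E'
from h import *
d=grab('wrist'); cv2.imwrite('pics/w12.png',d['image'])
blobs(d,(.56,-.02),.14,.045,.036,.055)
plan([.45,-.25,.26],-82.4,5,True)
E
```

```text
blob [257.  91.] 1883 rect c [630.1 -85.5] size [37.1 49.5] long yaw 2.8 mean [ 0.63   -0.0856  0.045 ] z 0.0449
blob [187.  91.] 1812 rect c [622.5 -17.1] size [38.5 49.1] long yaw 5.5 mean [ 0.6222 -0.0176  0.045 ] z 0.0448
blob [129.  92.] 1586 rect c [615.9  44.5] size [40.3 49.4] long yaw 8.0 mean [0.6161 0.0436 0.045 ] z 0.0448
blob [196. 130.] 102 rect c [586.1 -29.3] size [16.1 31.1] long yaw 45.2 mean [ 0.5844 -0.0323  0.045 ] z 0.0445
blob [132. 172.] 1469 rect c [533.   33.9] size [40.5 49.6] long yaw 6.3 mean [0.5335 0.0334 0.045 ] z 0.0448
blob [254. 173.] 1748 rect c [548.7 -94.5] size [36.2 49.4] long yaw 8.1 mean [ 0.5491 -0.0946  0.045 ] z 0.045
pos [ 0.5512 -0.0959  0.2018] jawyaw -82.1 q [-0.3   0.27  1.59  0.    1.28  1.14] F [3.5 0.2 4.8] w 0.0599 t 30.75
dist 0.1933 turn deg [ 0.27 -0.03 -0.17]
[-0.098, -0.202, 0.231] [0.001, -0.0, -0.0]
[-0.098, -0.202, 0.231] [0.001, -0.0, -0.0]
[-0.097, -0.202, 0.232] [0.001, -0.0, -0.0]
[-0.097, -0.201, 0.232] [0.001, -0.0, -0.0]
[-0.097, -0.201, 0.232] [0.001, -0.0, -0.0]
```

Call:
{"op": "arm_command", "data": {"series": [{"dp": [-0.05, -0.1, 0.12], "angular": [0.02, 0, 0], "gripper": 60}, {"dp": [-0.06, -0.25, 0.25], "angular": [0.05, 0, 0], "gripper": 60}, {"dp": [-0.06, -0.25, 0.26], "angular": [0.05, 0, 0], "gripper": 60}, {"dp": [-0.06, -0.25, 0.26], "angular": [0.05, 0, 0], "gripper": 60}, {"dp": [-0.06, -0.2, 0.26], "angular": [0.05, 0, 0], "gripper": 60}, {"dp": [-0.06, -0.2, 0.26], "angular": [0.05, 0, 0], "gripper": 60}, {"dp": [-0.03, -0.05, 0.1], "angular": [0.03, 0, 0], "gripper": 85}, {"dp": [0, 0, 0], "angular": [0, 0, 0], "gripper": 85}]}}

```text
clock: 31.75
position: [0.3738, -0.2754, 0.2458]
ee_rot: [-0.402, -0.58, -0.405, 0.581]
contact_force: [-0.9, -0.4, -0.1]
width: 0.0851
```

```bash
python3 - <<'E'
from h import *
d=grab('wrist'); cv2.imwrite('pics/w13.png',d['image'])
plan([.42,-.31,.15],-116,5,True)
p=cloud(d)
blobs(d,(.43,-.31),.13,.059,.050,.07)
blobs(d,(.635,-.32),.09,.0,.012,.09)
t=get_image('top')
E
```

```text
pos [ 0.3741 -0.2749  0.2456] jawyaw -110.4 q [-0.78  0.1   1.69 -0.    1.35  1.14] F [-0.1 -0.5  0.2] w 0.0850 t 31.80
dist 0.1118 turn deg [ 5.61 -0.06  0.29]
[0.159, 0.093, 0.028] [0.012, -0.0, 0.001]
[0.159, 0.093, 0.027] [0.012, -0.0, 0.001]
[0.159, 0.094, 0.025] [0.012, -0.0, 0.001]
[0.159, 0.094, 0.023] [0.012, -0.0, 0.001]
[0.159, 0.094, 0.021] [0.012, -0.0, 0.001]
blob [251. 108.] 3899 rect c [ 432.  -296.9] size [ 45.7 146.3] long yaw -20.4 mean [ 0.438  -0.2971  0.059 ] z 0.0588
```

View pics/w13.png

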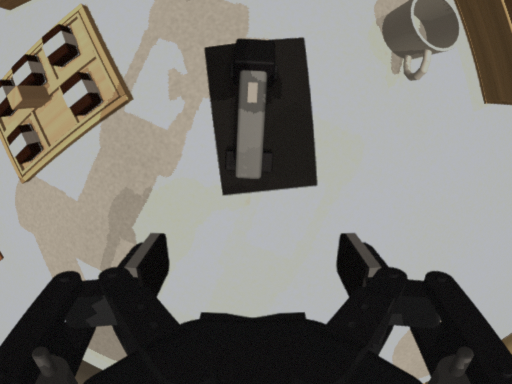

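```bash
cat >> h.py <<'E'
def bar(d,c,zt=.059,r=.12):
    p=cloud(d); z=p[...,2]; im=d['image']; m=((z>zt-.006)&(z<zt+.008)&(np.hypot(p[...,0]-c[0],p[...,1]-c[1])<r)&(im.max(2)>60)).astype(np.uint8)
    n,l,st,ce=cv2.connectedComponentsWithStats(m); i=1+np.argmax(st[1:,4]); v,u=np.nonzero(l==i); q=onplane(d,u,v,zt)
    rr=cv2.minAreaRect((q[:,:2]*1000).astype(np.float32)); w,h=rr[1]; yaw=rr[2] if w>h else rr[2]+90
    print('bar',np.round(rr[0],1),np.round(rr[1],1),'yaw %.1f'%((yaw+90)%180-90),'mean',q.mean(0).round(4),'z',np.median(z[l==i]).round(4))
E
python3 - <<'E'
from h import *
d=grab('wrist'); bar(d,(.43,-.3))
im=d['image']; print([im[y,250].tolist() for y in (60,80,120,160,185)],im[120,230],im[185,290])
m=cv2.inRange(im,(0,0,0),(50,50,50)); m[:,:150]=0;m[:,350:]=0;m[215:]=0
n,l,st,ce=cv2.connectedComponentsWithStats(m); i=1+np.argmax(st[1:,4]); h=cv2.convexHull(np.argwhere(l==i)[:,::-1].astype(np.int32))[:,0]
q=onplane(d,h[:,0],h[:,1],.003); print('mat',cv2.minAreaRect((q[:,:2]*1000).astype(np.float32)))
for z0 in (.003,):
    pass
E
```

```text
bar [ 421. -290.] [ 29.1 121.2] yaw -23.2 mean [ 0.4215 -0.2902  0.059 ] z 0.0587
[[19, 20, 22], [84, 90, 93], [111, 118, 123], [103, 110, 114], [27, 29, 32]] [32 32 35] [25 25 31]
mat ((426.6400146484375, -307.2964782714844), (127.12242889404297, 202.13140869140625), 75.88872528076172)
```

```bash
python3 - <<'E'
from h import *
plan([.421,-.290,.11],-113.2,5,True)
E
```

```text
pos [ 0.3749 -0.2743  0.2457] jawyaw -110.3 q [-0.78  0.1   1.69 -0.    1.35  1.14] F [ 0.2 -0.1 -0.4] w 0.0847 t 31.90
dist 0.1441 turn deg [ 2.93 -0.08  0.27]
[0.226, 0.082, -0.002] [0.007, -0.0, 0.001]
[0.226, 0.082, -0.003] [0.007, -0.0, 0.001]
[0.226, 0.082, -0.004] [0.007, -0.0, 0.001]
[0.226, 0.081, -0.004] [0.007, -0.0, 0.001]
[0.226, 0.081, -0.005] [0.007, -0.0, 0.001]
```

Call:
{"op": "arm_command", "data": {"series": [{"dp": [0.15, 0.082, -0.002], "angular": [0.007, 0, 0.001], "gripper": 60}, {"dp": [0.25, 0.082, -0.003], "angular": [0.007, 0, 0.001], "gripper": 60}, {"dp": [0.25, 0.082, -0.004], "angular": [0.007, 0, 0.001], "gripper": 60}, {"dp": [0.25, 0.081, -0.004], "angular": [0.007, 0, 0.001], "gripper": 60}, {"dp": [0.2, 0.081, -0.005], "angular": [0.007, 0, 0.001], "gripper": 60}, {"dp": [0, 0, 0], "angular": [0, 0, 0], "gripper": 60}, {"dp": [0, 0, 0], "angular": [0, 0, 0], "gripper": 60}, {"dp": [0, 0, 0], "angular": [0, 0, 0], "gripper": 60}]}}

```text
clock: 32.9
position: [0.4294, -0.284, 0.11]
ee_rot: [0.393, 0.591, 0.391, -0.586]
contact_force: [0.5, -1.3, -0.2]
width: 0.0598
```

```bash
python3 - <<'E'
from h import *
d=grab('wrist'); bar(d,(.42,-.29)); cv2.imwrite('pics/w14.png',d['image'])
plan([.421,-.290,.028],-113.2,5,True)
E
```

```text
bar [ 421.5 -290.1] [ 29.1 120.2] yaw -23.0 mean [ 0.4265 -0.292   0.059 ] z 0.0587
pos [ 0.4295 -0.2842  0.1102] jawyaw -112.6 q [-0.72  0.28  1.82  0.01  1.03  1.24] F [ 0.2 -0.7  0.5] w 0.0602 t 32.95
dist 0.0828 turn deg [ 0.55 -0.22 -0.33]
[0.137, -0.01, 0.015] [0.001, -0.0, -0.001]
[0.137, -0.01, 0.015] [0.001, -0.0, -0.001]
[0.137, -0.01, 0.015] [0.001, -0.0, -0.001]
[0.137, -0.01, 0.015] [0.001, -0.0, -0.001]
[0.137, -0.009, 0.015] [0.001, -0.0, -0.001]
```

Call:
{"op": "arm_command", "data": {"series": [{"dp": [0, -0.025, 0.038], "angular": [0.002, 0, -0.001], "gripper": 60}, {"dp": [0.06, -0.025, 0.038], "angular": [0.002, 0, -0.001], "gripper": 60}, {"dp": [0.15, 0, 0], "angular": [0, 0, 0], "gripper": 60}, {"dp": [0.18, 0, 0], "angular": [0, 0, 0], "gripper": 60}, {"dp": [0.18, 0, 0], "angular": [0, 0, 0], "gripper": 60}, {"dp": [0.1, 0, 0], "angular": [0, 0, 0], "gripper": 60}, {"dp": [0.02, 0, 0], "angular": [0, 0, 0], "gripper": 60}, {"dp": [0, 0, 0], "angular": [0, 0, 0], "gripper": 60}]}}

```text
clock: 33.95
position: [0.4192, -0.2934, 0.0268]
ee_rot: [0.391, 0.592, 0.387, -0.589]
contact_force: [-0.1, -0.2, 0.1]
width: 0.06
```

```bash
python3 - <<'E'
from h import *
plan([.421,-.290,.028],-113.2,5,True)
E
```

```text
pos [ 0.4192 -0.2934  0.0268] jawyaw -113.2 q [-0.75  0.38  1.93  0.    0.82  1.22] F [-0.1 -0.2  0.1] w 0.0600 t 33.95
dist 0.0041 turn deg [-0.   -0.07 -0.42]
[-0.002, 0.001, -0.006] [-0.0, -0.0, -0.001]
[-0.002, 0.001, -0.006] [-0.0, -0.0, -0.001]
[-0.002, 0.001, -0.006] [-0.0, -0.0, -0.001]
[-0.002, 0.001, -0.006] [-0.0, -0.0, -0.001]
[-0.002, 0.001, -0.006] [-0.0, -0.0, -0.001]
```

Call:
{"op": "arm_command", "data": {"series": [{"dp": [-0.008, 0.004, -0.03], "angular": [0, 0, -0.003], "gripper": 50}, {"dp": [0, 0, 0], "angular": [0, 0, 0], "gripper": 20}, {"dp": [0, 0, 0], "angular": [0, 0, 0], "gripper": 20}, {"dp": [0, 0, 0], "angular": [0, 0, 0], "gripper": 20}, {"dp": [0, 0, 0], "angular": [0, 0, 0], "gripper": 20}, {"dp": [0, 0, 0], "angular": [0, 0, 0], "gripper": 20}, {"dp": [-0.05, 0, 0], "angular": [0, 0, 0], "gripper": 20}, {"dp": [-0.15, 0, 0], "angular": [0, 0, 0], "gripper": 20}], "grip_force": 70}}

```text
clock: 34.95
position: [0.4207, -0.2896, 0.0527]
ee_rot: [0.389, 0.591, 0.389, -0.59]
contact_force: [-0.3, -0.2, -0.5]
width: 0.029
```

Call:
{"op": "arm_command", "data": {"series": [{"dp": [-0.25, 0, 0], "angular": [0, 0, 0], "gripper": 20}, {"dp": [-0.3, 0, 0], "angular": [0, 0, 0], "gripper": 20}, {"dp": [-0.3, 0, 0], "angular": [0, 0, 0], "gripper": 20}, {"dp": [-0.3, 0, 0], "angular": [0, 0, 0], "gripper": 20}, {"dp": [-0.1, 0, 0], "angular": [0, 0, 0], "gripper": 20}, {"dp": [0, 0, 0], "angular": [0, 0, 0], "gripper": 20}, {"dp": [0, 0, 0], "angular": [0, 0, 0], "gripper": 20}, {"dp": [0, 0, 0], "angular": [0, 0, 0], "gripper": 20}]}}

```text
clock: 35.95
position: [0.4187, -0.2883, 0.2061]
ee_rot: [0.388, 0.591, 0.391, -0.59]
contact_force: [0.6, -0.1, -1.6]
width: 0.029
```

```bash
python3 - <<'E'
from h import *
plan([.421,-.290,.17],-97,5,True)
d=grab('wrist'); cv2.imwrite('pics/w15.png',d['image'])
p=cloud(d)
# scanner in gripper: points in tool frame
q=d['s']['ee_rot']; M=R.from_quat([q[1],q[2],q[3],q[0]]).as_matrix()
T=(p-d['s']['position'])@M
im=d['image']
m=(abs(T[...,2])<.03)&(abs(T[...,1])<.09)&(T[...,0]>-.06)&(T[...,0]<.05)&(im.max(2)>60)
for y in np.arange(-.08,.09,.01):
    k=m&(abs(T[...,1]-y)<.004); print(round(y,3),k.sum(),np.nanmedian(T[k],0).round(4) if k.sum() else '')
# barcode from scene and top
for n in ('top','scene'):
    t=grab(n); np.savez(n+'1.npz',**{k:v for k,v in t.items() if k!='s'})
    P=cloud(t); a=np.hypot(P[...,0]-.633,P[...,1]+.319)<.07; k=a&(P[...,2]>.008)
    print(n,k.sum(),np.nanmedian(P[k],0))
    u,v=proj(t,[.633,-.319,.035]); u,v=int(u),int(v); c=t['image'][v-28:v+28,u-35:u+35]; cv2.imwrite('pics/bc_%s.png'%n,cv2.resize(c,None,fx=8,fy=8,interpolation=cv2.INTER_CUBIC)); print(u,v)
E
cd pics; python3 -c "
import cv2,numpy as np
a=cv2.imread('bc_top.png');b=cv2.imread('bc_scene.png');cv2.imwrite('bc.png',cv2.resize(np.hstack([a,b]),(800,320)))"
```

```text
pos [ 0.4187 -0.2883  0.2061] jawyaw -113.2 q [-0.74  0.19  1.68  0.    1.27  1.23] F [ 0.6 -0.1 -1.6] w 0.0290 t 35.95
dist 0.0362 turn deg [-16.2   -0.18   0.13]
[0.06, 0.005, 0.001] [-0.036, -0.0, 0.0]
[0.06, 0.005, 0.001] [-0.036, -0.0, 0.0]
[0.06, 0.005, 0.002] [-0.036, -0.0, 0.0]
[0.06, 0.004, 0.002] [-0.036, -0.0, 0.0]
[0.06, 0.004, 0.002] [-0.036, -0.0, 0.0]
-0.08 0 
-0.07 0 
-0.06 0 
-0.05 3 [ 0.0144 -0.0504  0.0239]
-0.04 3 [ 0.0146 -0.0432  0.0196]
-0.03 40 [-0.0292 -0.0265 -0.0003]
-0.02 808 [-0.0295 -0.0199 -0.0007]
-0.01 941 [-0.0294 -0.01   -0.0003]
-0.0 986 [-0.0294  0.0001 -0.0003]
0.01 1993 [-0.0292  0.0109 -0.0008]
0.02 1207 [-0.0293  0.0199 -0.0008]
0.03 1352 [-0.0297  0.03   -0.0004]
0.04 1463 [-0.0296  0.04   -0.0004]
0.05 1543 [-0.0291  0.05   -0.0008]
0.06 659 [-0.029   0.0577 -0.0008]
0.07 40 [-0.0327  0.0699 -0.0225]
0.08 23 [-0.0247  0.0788 -0.0226]
top 512 [ 0.63213938 -0.31856105  0.03857113]
354 193
scene 312 [ 0.65134647 -0.31131658  0.03692971]
189 165
```

View pics/bc.png

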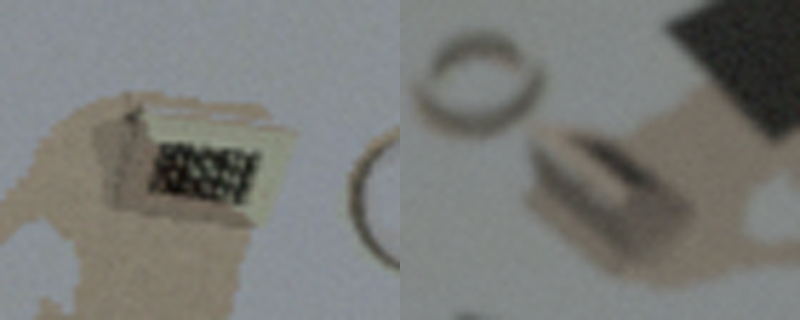

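```bash
python3 - <<'E'
from h import *
w0=dict(np.load('wrist0.npz'))
def mk(f,pos,q):
    q=np.array(q)/np.linalg.norm(q); T=np.eye(4); T[:3,:3]=R.from_quat([q[1],q[2],q[3],q[0]]).as_matrix(); T[:3,3]=pos
    return dict(n='wrist',mtx=w0['mtx'],c2w=T@w0['mount'],image=cv2.imread(f))
V={'w1':mk('pics/w1.png',[.5306,-.0377,.2575],[.472,-.525,.473,.527]),'w6':mk('pics/w6.png',[.5804,-.0238,.244],[.537,.468,.527,-.463])}
for k in ('top0','top1'):
    V[k]=dict(np.load(k+'.npz')); V[k]['n']='top'
box={'w1':(45,190,92,230),'w6':(436,145,482,182),'top0':(340,182,366,204),'top1':(340,182,366,204)}
A=np.zeros((3,3));b=np.zeros(3);rays=[]
for k,d in V.items():
    x0,y0,x1,y1=box[k]; g=cv2.cvtColor(d['image'],cv2.COLOR_BGR2GRAY)[y0:y1,x0:x1]
    th,_=cv2.threshold(g,0,255,cv2.THRESH_OTSU); m=cv2.morphologyEx((g<th-5).astype(np.uint8),cv2.MORPH_CLOSE,np.ones((5,5))); n,l,st,ce=cv2.connectedComponentsWithStats(m)
    i=1+np.argmax(st[1:,4]); pts=np.argwhere(l==i)[:,::-1]; r=cv2.minAreaRect(pts.astype(np.float32)); c=np.array(r[0])+[x0,y0]
    o,e=ray(d,c[0],c[1]); e=e/np.linalg.norm(e); rays.append((k,o,e)); print(k,c.round(1),np.round(r[1],1),round(r[2],1),th,st[i,4])
    cv2.imwrite('pics/m_%s.png'%k,cv2.resize(np.hstack([g,m*255]),None,fx=4,fy=4))
    P=np.eye(3)-np.outer(e,e)
    if k!='top1': A+=P;b+=P@o
X=np.linalg.solve(A,b); print('barcode',X.round(4))
for k,o,e in rays: print(k,'res mm',((X-o)-e*((X-o)@e)).round(4)*1000)
t=V['top0'];P=cloud(t); a=(abs(P[...,0]-.633)<.06)&(abs(P[...,1]+.319)<.05)&(P[...,2]>.008)&(t['image'].max(2)>0)
q=P[a]; 
# front face: robust plane
best=None;rng=np.random.default_rng(0)
for _ in range(500):
    s=q[rng.choice(len(q),3,False)]; nn=np.cross(s[1]-s[0],s[2]-s[0]); L=np.linalg.norm(nn)
    if L<1e-6: continue
    nn/=L; inl=abs((q-s[0])@nn)<.002
    if .5<abs(nn[2])<.85 and (best is None or inl.sum()>best.sum()): best=inl
c=q[best].mean(0); nn=np.linalg.svd(q[best]-c)[2][2]; nn*=np.sign(nn[2])
print('plane',best.sum(),len(q),c.round(4),'n',nn.round(3),'yaw of -n %.1f'%np.degrees(np.arctan2(-nn[1],-nn[0])),'barcode off-plane',((X-c)@nn).round(4))
E
cd pics; python3 -c "
import cv2,numpy as np
L=[cv2.imread('m_%s.png'%k) for k in ('w1','w6','top0')]
cv2.imwrite('m.png',np.vstack([cv2.copyMakeBorder(a,0,4,0,400-a.shape[1],0) for a in L]))"
```

```text
w1 [ 61.5 210.7] [32.5 23.9] 17.5 128.0 707
w6 [457.3 164.8] [38.3 19.1] 20.6 115.0 529
top0 [355.1 194.9] [19.5  8.9] 7.1 92.0 157
top1 [355.  195.2] [19.5  9.2] 8.1 85.0 161
barcode [ 0.6293 -0.3217  0.0297]
w1 res mm [-1.1 -0.2 -0.3]
w6 res mm [ 0.2 -0.5  0.4]
top0 res mm [ 0.9  0.7 -0.1]
top1 res mm [1.9 0.4 0.1]
plane 324 515 [ 0.6294 -0.3189  0.0352] n [-0.712  0.083  0.697] yaw of -n -6.6 barcode off-plane -0.004
```

View pics/m.png

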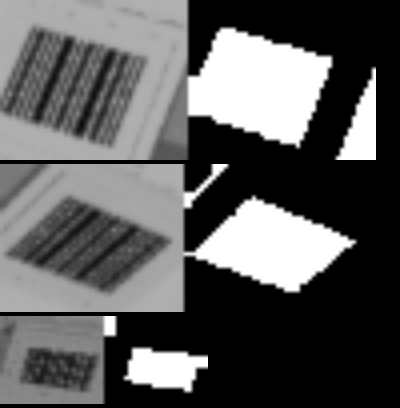

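```bash
python3 - <<'E'
from h import *
w0=dict(np.load('wrist0.npz'))
def mk(pos,q):
    q=np.array(q)/np.linalg.norm(q); T=np.eye(4); T[:3,:3]=R.from_quat([q[1],q[2],q[3],q[0]]).as_matrix(); T[:3,3]=pos
    return dict(n='wrist',mtx=w0['mtx'],c2w=T@w0['mount'])
t=dict(np.load('top0.npz'));t['n']='top'
L=[(mk([.5306,-.0377,.2575],[.472,-.525,.473,.527]),63.2,211.1),(mk([.5804,-.0238,.244],[.537,.468,.527,-.463]),458.5,165.2),(t,354.7,194.6)]
A=np.zeros((3,3));b=np.zeros(3)
c=np.array([.6294,-.3189,.0352]);nn=np.array([-.712,.083,.697])
for d,u,v in L:
    o,e=ray(d,u,v); e/=np.linalg.norm(e); P=np.eye(3)-np.outer(e,e);A+=P;b+=P@o
    print('on face plane',(o+e*(((c-o)@nn)/(e@nn))).round(4))
print(np.linalg.solve(A,b).round(4))
E
```

```text
on face plane [ 0.6288 -0.3152  0.0341]
on face plane [ 0.6292 -0.319   0.035 ]
on face plane [ 0.6288 -0.32    0.0348]
[ 0.6295 -0.3197  0.0319]
```

```bash
python3 - <<'E'
from h import *
plan([.4793,-.3012,.1156],-96.7,5,True)
E
```

```text
pos [ 0.4189 -0.2886  0.2066] jawyaw -113.2 q [-0.74  0.19  1.68  0.    1.27  1.23] F [ 0.8 -1.  -1.3] w 0.0289 t 36.10
dist 0.1099 turn deg [-16.5   -0.16   0.09]
[0.151, 0.101, -0.02] [-0.037, -0.0, 0.0]
[0.151, 0.102, -0.014] [-0.037, -0.0, 0.0]
[0.152, 0.103, -0.008] [-0.037, -0.0, 0.0]
[0.152, 0.103, -0.003] [-0.037, -0.0, 0.0]
[0.152, 0.103, 0.003] [-0.037, -0.0, 0.0]
```

Call:
{"op": "arm_command", "data": {"series": [{"dp": [0.13, 0.1, -0.02], "angular": [-0.037, 0, 0], "gripper": 20}, {"dp": [0.13, 0.1, -0.014], "angular": [-0.037, 0, 0], "gripper": 20}, {"dp": [0.13, 0.1, -0.008], "angular": [-0.037, 0, 0], "gripper": 20}, {"dp": [0.13, 0.1, -0.003], "angular": [-0.037, 0, 0], "gripper": 20}, {"dp": [0.12, 0.1, 0.003], "angular": [-0.037, 0, 0], "gripper": 20}, {"dp": [0, 0, 0], "angular": [0, 0, 0], "gripper": 20}, {"dp": [0, 0, 0], "angular": [0, 0, 0], "gripper": 20}, {"dp": [0, 0, 0], "angular": [0, 0, 0], "gripper": 20}]}}

```text
clock: 37.1
position: [0.4787, -0.3007, 0.1259]
ee_rot: [0.47, 0.526, 0.475, -0.526]
contact_force: [-0.5, 0.3, -1.3]
width: 0.0295
```

```bash
python3 - <<'E'
from h import *
plan([.4793,-.3012,.1156],-96.7,4,True)
E
```

```text
pos [ 0.4787 -0.3007  0.1259] jawyaw -96.1 q [-0.68  0.34  1.68  0.    1.12  0.99] F [-0.5  0.3 -1.3] w 0.0295 t 37.10
dist 0.0103 turn deg [ 0.57 -0.24  0.24]
[0.021, 0.001, 0.001] [0.002, -0.001, 0.001]
[0.021, 0.001, 0.001] [0.002, -0.001, 0.001]
[0.021, 0.001, 0.001] [0.002, -0.001, 0.001]
[0.021, 0.001, 0.001] [0.002, -0.001, 0.001]
```

Call:
{"op": "arm_command", "data": {"series": [{"dp": [0.025, 0.001, 0.001], "angular": [0.002, -0.001, 0.001], "gripper": 20}, {"dp": [0.025, 0.001, 0.001], "angular": [0.002, -0.001, 0.001], "gripper": 20}, {"dp": [0.02, 0.001, 0.001], "angular": [0.002, 0, 0.001], "gripper": 20}, {"dp": [0.015, 0, 0], "angular": [0, 0, 0], "gripper": 20}, {"dp": [0, 0, 0], "angular": [0, 0, 0], "gripper": 20}, {"dp": [-0.001, 0, 0], "angular": [0, 0, 0], "gripper": 20}, {"dp": [-0.001, 0, 0], "angular": [0, 0, 0], "gripper": 20}, {"dp": [-0.001, 0, 0], "angular": [0, 0, 0], "gripper": 20}]}}

```text
clock: 38.1
position: [0.4788, -0.3014, 0.1168]
ee_rot: [0.47, 0.529, 0.469, -0.528]
contact_force: [-0.2, 0.9, -1.2]
width: 0.0292
```

```bash
python3 - <<'E'
from h import *
plan([.4793,-.3012,.1156],-96.7,4,True)
d=grab('wrist'); cv2.imwrite('pics/w16.png',d['image'])
p=cloud(d); print(proj(d,[.629,-.3188,.0343]))
s=d['s'];q=s['ee_rot'];M=R.from_quat([q[1],q[2],q[3],q[0]]).as_matrix()
W=s['position']+M@[.0106,.080,-.0005]; ax=M@np.array([.7071,.7071,0]); B=np.array([.629,-.3188,.0343]); r=B-W
print('dist',np.linalg.norm(r),'lateral mm',((r-ax*(r@ax))*1000).round(1),'axis',ax.round(3))
# window to tool frame check: head edges in tool frame
T=(p-s['position'])@M; m=(T[...,1]>.05)&(T[...,1]<.11)&(abs(T[...,2])<.045)&(T[...,0]<.05)
for y in np.arange(.05,.11,.005):
    k=m&(abs(T[...,1]-y)<.002); print(round(y,3),k.sum(),np.nanmedian(T[k],0).round(4) if k.sum() else '')
E
```

```text
pos [ 0.4788 -0.3014  0.1168] jawyaw -96.8 q [-0.69  0.35  1.7   0.    1.09  1.  ] F [-0.2  0.9 -1.2] w 0.0292 t 38.10
dist 0.0013 turn deg [-0.07  0.02 -0.15]
[0.002, 0.001, -0.0] [-0.0, 0.0, -0.0]
[0.002, 0.001, -0.0] [-0.0, 0.0, -0.0]
[0.002, 0.001, -0.0] [-0.0, 0.0, -0.0]
[0.002, 0.001, -0.0] [-0.0, 0.0, -0.0]
(np.float64(252.81640692089647), np.float64(3.579204960123917))
dist 0.1012708447359539 lateral mm [-0.6  0.  -0.6] axis [ 0.704 -0.084 -0.705]
0.05 510 [-0.0287  0.051  -0.0004]
0.055 1065 [-0.0287  0.055  -0.0004]
0.06 1137 [-0.0295  0.06   -0.0004]
0.065 1297 [-0.0342  0.065  -0.0004]
0.07 1336 [-0.0354  0.07   -0.0005]
0.075 1157 [-0.0308  0.075  -0.0004]
0.08 1010 [-0.0258  0.08   -0.0004]
0.085 881 [-0.0207  0.0849 -0.    ]
0.09 762 [-0.0156  0.0899 -0.    ]
0.095 675 [-0.0106  0.0949 -0.0004]
0.1 554 [-0.0057  0.0998  0.    ]
0.105 0
```

View pics/w16.png

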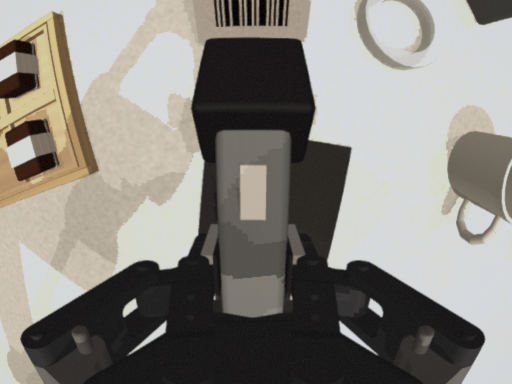

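Call:
{"op": "arm_command", "data": {"series": [{"dp": [0, 0.002, 0], "angular": [0, 0, 0], "gripper": 20}, {"dp": [-0.002, 0, 0], "angular": [0, 0, 0], "gripper": 20}, {"dp": [-0.002, 0, 0], "angular": [0, 0, 0], "gripper": 20}, {"dp": [-0.002, 0, 0], "angular": [0, 0, 0], "gripper": 20}, {"dp": [-0.002, 0, 0], "angular": [0, 0, 0], "gripper": 20}, {"dp": [-0.002, 0, 0], "angular": [0, 0, 0], "gripper": 20}, {"dp": [-0.002, 0, 0], "angular": [0, 0, 0], "gripper": 20}, {"dp": [-0.002, 0, 0], "angular": [0, 0, 0], "gripper": 20}]}}

```text
clock: 39.15
position: [0.4791, -0.3014, 0.1186]
ee_rot: [0.47, 0.529, 0.469, -0.528]
contact_force: [-0.4, -0.2, -1.4]
width: 0.0289
```

Call:
{"op": "arm_command", "data": {"series": [{"dp": [-0.002, 0, 0], "angular": [0, 0, 0], "gripper": 20}, {"dp": [-0.002, 0, 0], "angular": [0, 0, 0], "gripper": 20}, {"dp": [-0.002, 0, 0], "angular": [0, 0, 0], "gripper": 20}, {"dp": [-0.002, 0, 0], "angular": [0, 0, 0], "gripper": 20}, {"dp": [-0.002, 0, 0], "angular": [0, 0, 0], "gripper": 20}, {"dp": [-0.002, 0, 0], "angular": [0, 0, 0], "gripper": 20}, {"dp": [-0.002, 0, 0], "angular": [0, 0, 0], "gripper": 20}, {"dp": [-0.002, 0, 0], "angular": [0, 0, 0], "gripper": 20}]}}

```text
clock: 40.15
position: [0.4791, -0.3014, 0.1207]
ee_rot: [0.47, 0.529, 0.469, -0.528]
contact_force: [0.4, 0.2, -0.7]
width: 0.0292
```

Call:
{"op": "arm_command", "data": {"series": [{"dp": [-0.002, 0, 0], "angular": [0, 0, 0], "gripper": 20}, {"dp": [-0.002, 0, 0], "angular": [0, 0, 0], "gripper": 20}, {"dp": [-0.002, 0, 0], "angular": [0, 0, 0], "gripper": 20}, {"dp": [-0.002, 0, 0], "angular": [0, 0, 0], "gripper": 20}, {"dp": [-0.002, 0, 0], "angular": [0, 0, 0], "gripper": 20}, {"dp": [-0.002, 0, 0], "angular": [0, 0, 0], "gripper": 20}, {"dp": [-0.002, 0, 0], "angular": [0, 0, 0], "gripper": 20}, {"dp": [-0.002, 0, 0], "angular": [0, 0, 0], "gripper": 20}]}}

```text
clock: 41.15
position: [0.4791, -0.3014, 0.1228]
ee_rot: [0.47, 0.529, 0.469, -0.528]
contact_force: [0.2, 0.1, -0.3]
width: 0.0293
```

```bash
python3 - <<'E'
from h import *
plan([.4793,-.3012,.1156],-96.7,1,True)
s=get_state();q=s['ee_rot'];M=R.from_quat([q[1],q[2],q[3],q[0]]).as_matrix()
W=s['position']+M@[.0106,.080,-.0005]; ax=M@np.array([.7071,.7071,0]); B=np.array([.629,-.3188,.0343]); r=B-W
print('dist',np.linalg.norm(r),'lateral mm',((r-ax*(r@ax))*1000).round(1),'axis',ax.round(3))
plan([.428,-.305,.10],-104,5,True)
E
```

```text
pos [ 0.4791 -0.3014  0.1228] jawyaw -96.8 q [-0.69  0.34  1.69  0.    1.1   1.  ] F [ 0.2  0.1 -0.3] w 0.0293 t 41.15
dist 0.0072 turn deg [-0.07  0.03 -0.15]
[0.06, 0.001, -0.002] [-0.001, 0.0, -0.002]
dist 0.10545328943918644 lateral mm [-3.8  0.4 -3.8] axis [ 0.704 -0.084 -0.705]
pos [ 0.4791 -0.3014  0.1228] jawyaw -96.8 q [-0.69  0.34  1.69  0.    1.1   1.  ] F [ 0.2  0.1 -0.3] w 0.0293 t 41.15
dist 0.0561 turn deg [ 7.23  0.02 -0.16]
[0.038, -0.084, 0.016] [0.016, 0.0, -0.0]
[0.038, -0.084, 0.018] [0.016, 0.0, -0.0]
[0.038, -0.083, 0.02] [0.016, 0.0, -0.0]
[0.038, -0.082, 0.022] [0.016, 0.0, -0.0]
[0.038, -0.082, 0.024] [0.016, 0.0, -0.0]
```

Call:
{"op": "arm_command", "data": {"series": [{"dp": [0.02, 0, 0], "angular": [0, 0, 0], "gripper": 20}, {"dp": [0.025, 0, 0], "angular": [0, 0, 0], "gripper": 20}, {"dp": [0.018, 0, 0], "angular": [0, 0, 0], "gripper": 20}, {"dp": [0, 0, 0], "angular": [0, 0, 0], "gripper": 20}, {"dp": [0, 0, 0], "angular": [0, 0, 0], "gripper": 20}, {"dp": [0, 0, 0], "angular": [0, 0, 0], "gripper": 20}, {"dp": [0, 0, 0], "angular": [0, 0, 0], "gripper": 20}, {"dp": [0, 0, 0], "angular": [0, 0, 0], "gripper": 20}]}}

```text
clock: 42.15
position: [0.4791, -0.3014, 0.1146]
ee_rot: [0.47, 0.529, 0.469, -0.528]
contact_force: [-0.5, -0.2, -1.7]
width: 0.029
```

Call:
{"op": "arm_command", "data": {"series": [{"dp": [0, 0, 0], "angular": [0, 0, 0], "gripper": 20}, {"dp": [0, 0, 0], "angular": [0, 0, 0], "gripper": 20}, {"dp": [0, 0, 0], "angular": [0, 0, 0], "gripper": 20}, {"dp": [0, 0, 0], "angular": [0, 0, 0], "gripper": 20}, {"dp": [0, 0, 0], "angular": [0, 0, 0], "gripper": 20}, {"dp": [0, 0, 0], "angular": [0, 0, 0], "gripper": 20}, {"dp": [0, 0, 0], "angular": [0, 0, 0], "gripper": 20}, {"dp": [0, 0, 0], "angular": [0, 0, 0], "gripper": 20}]}}

```text
clock: 43.15
position: [0.4791, -0.3014, 0.1147]
ee_rot: [0.47, 0.529, 0.469, -0.528]
contact_force: [-0.6, 0.4, -1.9]
width: 0.029
```

Call:
{"op": "arm_command", "data": {"series": [{"dp": [0, 0, 0], "angular": [0, 0, 0], "gripper": 20}, {"dp": [0, 0, 0], "angular": [0, 0, 0], "gripper": 20}, {"dp": [0, 0, 0], "angular": [0, 0, 0], "gripper": 20}, {"dp": [0, 0, 0], "angular": [0, 0, 0], "gripper": 20}, {"dp": [0, 0, 0], "angular": [0, 0, 0], "gripper": 20}, {"dp": [0, 0, 0], "angular": [0, 0, 0], "gripper": 20}, {"dp": [0, 0, 0], "angular": [0, 0, 0], "gripper": 20}, {"dp": [0, 0, 0], "angular": [0, 0, 0], "gripper": 20}]}}

```text
clock: 44.15
position: [0.4791, -0.3014, 0.1146]
ee_rot: [0.47, 0.529, 0.469, -0.528]
contact_force: [0.6, 0.0, -1.4]
width: 0.0289
```

Call:
{"op": "arm_command", "data": {"series": [{"dp": [0, 0, 0], "angular": [0, 0, 0], "gripper": 20}, {"dp": [0, 0, 0], "angular": [0, 0, 0], "gripper": 20}, {"dp": [0, 0, 0], "angular": [0, 0, 0], "gripper": 20}, {"dp": [0, 0, 0], "angular": [0, 0, 0], "gripper": 20}, {"dp": [0, 0, 0], "angular": [0, 0, 0], "gripper": 20}, {"dp": [0, 0, 0], "angular": [0, 0, 0], "gripper": 20}, {"dp": [0, 0, 0], "angular": [0, 0, 0], "gripper": 20}, {"dp": [0, 0, 0], "angular": [0, 0, 0], "gripper": 20}]}}

```text
clock: 45.15
position: [0.4791, -0.3014, 0.1147]
ee_rot: [0.47, 0.529, 0.469, -0.528]
contact_force: [-0.3, -0.4, -2.1]
width: 0.0295
```

```bash
python3 - <<'E'
from h import *
s=get_state();q=s['ee_rot'];M=R.from_quat([q[1],q[2],q[3],q[0]]).as_matrix()
W=s['position']+M@[.0106,.080,-.0005]; ax=M@np.array([.7071,.7071,0]); B=np.array([.629,-.3188,.0343]); r=B-W
print('dist',np.linalg.norm(r),'lateral mm',((r-ax*(r@ax))*1000).round(1),'axis',ax.round(3))
plan([.428,-.306,.10],-104,5,True)
# mat from the first top image: hull of dark pixels is clean outline
d=dict(np.load('top1.npz'));d['n']='top'
m=(d['image'].max(2)<60).astype(np.uint8); m[:,:315]=0;m[:,380:]=0;m[:215]=0;m[300:]=0
n,l,st,ce=cv2.connectedComponentsWithStats(m); i=1+np.argmax(st[1:,4]);v,u=np.nonzero(l==i);Q=onplane(d,u,v,.003);print(st[i],cv2.minAreaRect((Q[:,:2]*1000).astype(np.float32)))
E
```

```text
dist 0.0995619372694443 lateral mm [ 0.2 -0.1  0.2] axis [ 0.704 -0.084 -0.705]
pos [ 0.4791 -0.3014  0.1147] jawyaw -96.8 q [-0.69  0.35  1.7   0.    1.09  1.  ] F [-0.3 -0.4 -2.1] w 0.0295 t 45.15
dist 0.0534 turn deg [ 7.23  0.02 -0.16]
[0.024, -0.084, 0.018] [0.016, 0.0, -0.0]
[0.024, -0.083, 0.02] [0.016, 0.0, -0.0]
[0.024, -0.083, 0.022] [0.016, 0.0, -0.0]
[0.024, -0.082, 0.024] [0.016, 0.0, -0.0]
[0.024, -0.082, 0.026] [0.016, 0.0, -0.0]
[ 323  224   57   68 2549] ((424.51910400390625, -329.3457946777344), (170.9599151611328, 210.2971649169922), 75.80554962158203)
```

Call:
{"op": "arm_command", "data": {"series": [{"dp": [0, -0.08, 0.025], "angular": [0.016, 0, 0], "gripper": 20}, {"dp": [0, -0.085, 0.027], "angular": [0.016, 0, 0], "gripper": 20}, {"dp": [0.04, -0.085, 0.03], "angular": [0.016, 0, 0], "gripper": 20}, {"dp": [0.06, -0.085, 0.03], "angular": [0.016, 0, 0], "gripper": 20}, {"dp": [0.1, -0.07, 0.03], "angular": [0.016, 0, 0], "gripper": 20}, {"dp": [0.1, 0, 0], "angular": [0, 0, 0], "gripper": 20}, {"dp": [0, 0, 0], "angular": [0, 0, 0], "gripper": 20}, {"dp": [0, 0, 0], "angular": [0, 0, 0], "gripper": 20}]}}

```text
clock: 46.15
position: [0.4236, -0.3103, 0.0752]
ee_rot: [0.433, 0.56, 0.433, -0.559]
contact_force: [0.5, -0.1, -1.4]
width: 0.0289
```

```bash
python3 - <<'E'
from h import *
plan([.430,-.308,.03],-104,5,True)
d=grab('wrist')
im=d['image']; cv2.imwrite('pics/w17.png',im)
E
```

```text
pos [ 0.4236 -0.3103  0.0752] jawyaw -104.5 q [-0.77  0.34  1.84  0.    0.96  1.06] F [ 0.5 -0.1 -1.4] w 0.0289 t 46.15
dist 0.0457 turn deg [-0.54 -0.04 -0.05]
[0.075, 0.009, -0.006] [-0.001, -0.0, -0.0]
[0.075, 0.009, -0.006] [-0.001, -0.0, -0.0]
[0.075, 0.009, -0.006] [-0.001, -0.0, -0.0]
[0.075, 0.009, -0.006] [-0.001, -0.0, -0.0]
[0.075, 0.009, -0.006] [-0.001, -0.0, -0.0]
```

Call:
{"op": "arm_command", "data": {"series": [{"dp": [0.03, 0.025, -0.015], "angular": [-0.003, 0, 0], "gripper": 20}, {"dp": [0.07, 0.025, -0.015], "angular": [-0.003, 0, 0], "gripper": 20}, {"dp": [0.09, 0, 0], "angular": [0, 0, 0], "gripper": 20}, {"dp": [0.09, 0, 0], "angular": [0, 0, 0], "gripper": 20}, {"dp": [0.06, 0, 0], "angular": [0, 0, 0], "gripper": 20}, {"dp": [0.03, 0, 0], "angular": [0, 0, 0], "gripper": 20}, {"dp": [0, 0, 0], "angular": [0, 0, 0], "gripper": 20}, {"dp": [0, 0, 0], "angular": [0, 0, 0], "gripper": 20}]}}

```text
clock: 47.2
position: [0.4319, -0.3082, 0.0295]
ee_rot: [0.436, 0.557, 0.435, -0.556]
contact_force: [-0.2, 0.4, -1.2]
width: 0.0292
```

```bash
python3 - <<'E'
from h import *
plan([.430,-.308,.028],-104,5,True)
E
```

```text
pos [ 0.4319 -0.3082  0.0295] jawyaw -103.9 q [-0.75  0.4   1.88  0.    0.85  1.06] F [-0.2  0.4 -1.2] w 0.0292 t 47.20
dist 0.0024 turn deg [ 0.09 -0.01 -0.13]
[0.002, -0.003, 0.0] [0.0, -0.0, -0.0]
[0.002, -0.003, 0.0] [0.0, -0.0, -0.0]
[0.002, -0.003, 0.0] [0.0, -0.0, -0.0]
[0.002, -0.003, 0.0] [0.0, -0.0, -0.0]
[0.002, -0.003, 0.0] [0.0, -0.0, -0.0]
```

Lower the last millimetre or two, release, rise.

Call:
{"op": "arm_command", "data": {"series": [{"dp": [0.006, -0.012, 0], "angular": [0, 0, 0], "gripper": 20}, {"dp": [0.008, 0, 0], "angular": [0, 0, 0], "gripper": 20}, {"dp": [0.004, 0, 0], "angular": [0, 0, 0], "gripper": 20}, {"dp": [0, 0, 0], "angular": [0, 0, 0], "gripper": 20}, {"dp": [0, 0, 0], "angular": [0, 0, 0], "gripper": 36}, {"dp": [0, 0, 0], "angular": [0, 0, 0], "gripper": 60}, {"dp": [0, 0, 0], "angular": [0, 0, 0], "gripper": 60}, {"dp": [0, 0, 0], "angular": [0, 0, 0], "gripper": 60}]}}

```text
clock: 48.2
position: [0.4313, -0.3086, 0.0286]
ee_rot: [0.437, 0.558, 0.434, -0.556]
contact_force: [0.3, -0.1, -0.5]
width: 0.0602
```

Call:
{"op": "arm_command", "data": {"series": [{"dp": [-0.1, 0, 0], "angular": [0, 0, 0], "gripper": 60}, {"dp": [-0.3, 0, 0], "angular": [0, 0, 0], "gripper": 60}, {"dp": [-0.45, -0.1, 0], "angular": [0, 0, 0], "gripper": 85}, {"dp": [-0.45, -0.3, 0], "angular": [0, 0, 0], "gripper": 85}, {"dp": [-0.45, -0.3, 0], "angular": [0, 0, 0], "gripper": 85}, {"dp": [-0.2, -0.1, 0], "angular": [0, 0, 0], "gripper": 85}, {"dp": [0, 0, 0], "angular": [0, 0, 0], "gripper": 85}, {"dp": [0, 0, 0], "angular": [0, 0, 0], "gripper": 85}]}}

```text
clock: 49.2
position: [0.3389, -0.2858, 0.2679]
ee_rot: [0.44, 0.557, 0.432, -0.556]
contact_force: [-0.1, -0.1, -0.2]
width: 0.085
```

```bash
python3 - <<'E'
from h import *
plan([.430,-.308,.028],-104,1,True)
d=grab('wrist'); cv2.imwrite('pics/w18.png',d['image']); bar(d,(.43,-.308))
p=cloud(d); im=d['image']
m=((im.max(2)<50)&(np.hypot(p[...,0]-.425,p[...,1]+.307)<.15)&(p[...,2]<.008)&(p[...,2]>-.01)).astype(np.uint8)
n,l,st,ce=cv2.connectedComponentsWithStats(m); m=(l==1+np.argmax(st[1:,4])); v,u=np.nonzero(m); Q=onplane(d,u,v,.003);print('mat',cv2.minAreaRect((Q[:,:2]*1000).astype(np.float32)))
t=grab('top'); cv2.imwrite('pics/top2.png',cv2.resize(t['image'][150:310,120:420],(800,427)))
blobs(t,(.56,-.02),.14,.045,.036,.055)
E
```

```text
pos [ 0.3389 -0.2858  0.2679] jawyaw -103.9 q [-0.86  0.05  1.7   0.    1.38  0.95] F [-0.1 -0.1 -0.2] w 0.0850 t 49.20
dist 0.2576 turn deg [ 0.1   0.3  -0.54]
[2.006, 0.762, -0.013] [0.001, 0.003, -0.006]
bar [ 430.6 -307.2] [ 28.4 120.3] yaw -13.7 mean [ 0.4295 -0.3074  0.059 ] z 0.0587
mat ((424.1724853515625, -306.50579833984375), (126.96155548095703, 196.0795440673828), 76.07929229736328)
blob [284. 193.] 169 rect c [629.5 -86.7] size [32.9 49.7] long yaw 1.1 mean [ 0.6287 -0.0869  0.045 ] z 0.0452
blob [263. 194.] 164 rect c [621.3 -17.7] size [33.  49.7] long yaw 1.3 mean [ 0.6215 -0.0176  0.045 ] z 0.0455
blob [244. 196.] 164 rect c [615.2  44.7] size [35.7 49.7] long yaw 8.0 mean [0.6154 0.0447 0.045 ] z 0.045
blob [286. 218.] 171 rect c [547.5 -96.2] size [35.9 48.9] long yaw 1.4 mean [ 0.5469 -0.0958  0.045 ] z 0.0453
blob [246. 222.] 168 rect c [531.3  34.1] size [36. 49.] long yaw 1.7 mean [0.5308 0.0342 0.045 ] z 0.0456
```

View pics/w18.png

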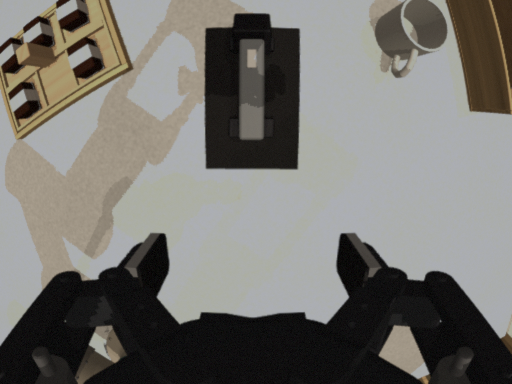

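View pics/top2.png

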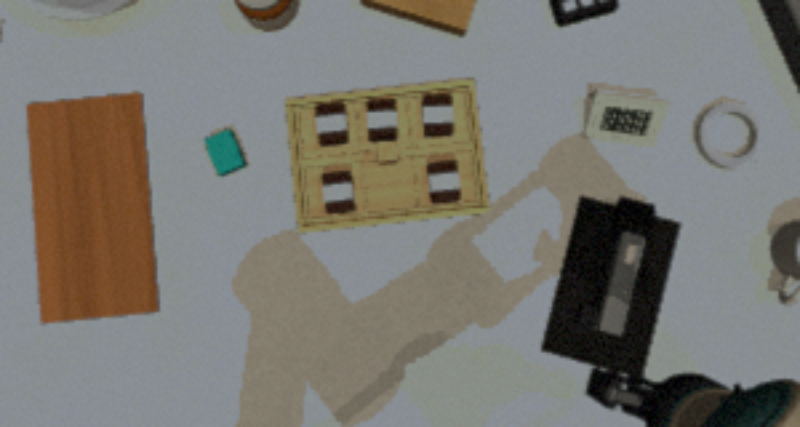

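```bash
python3 -c "
from rig import sign_off; print(sign_off())"
```

```text
the job is handed in; nothing more can be done
None
```

The job is done and handed in at about 49 s on the robot's clock, out of the 210 s allowed. `sign_off` gives no verdict.

- **Insert:** I lifted it clear by its post, turned it half round and seated it. All three bare-cell floors measured 11 mm and the post top 84 mm, so it sits flat and fully home. The three older brownies are still in their row, now on the customers' side.
- **Fresh brownies:** There were only two on the board. They now stand upright in the two outer cells of the row facing you, with their tops at 45 mm as expected. The middle cell is empty. I left the turquoise look-alike alone.
- **Scan:** I held the scanner about 10 cm from the barcode and on axis to within about 1 mm by my estimate. It stayed steady to about 0.1 mm for three seconds. A first hold drifted slowly upwards by about 6 mm, so I repeated it. One check didn't fit: the head's outline suggested the window may be a few millimetres further forward than I assumed, which would make the distance about 97 mm.
- **Scanner returned:** It lies flat, about 2 mm from the middle of its mat, with the gripper open and clear. It had been knocked a few centimetres aside before I picked it up, so I measured its position again first.

The last pictures showed the other things in view where they started. The spatula and part of the left and far side of the counter were outside those pictures.

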